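Stock the kit drawer with profile bars and ball knobs

ROBOT

A 6-joint arm with a two-finger parallel gripper is mounted at the origin on the work surface. World frame = base frame: x ahead of the robot, y to its left, z up, the work surface at z = 0. Lengths are in m, angles in rad, forces in N, time in s.
With the tool pointing down it reaches from about 0.3 to 0.75 m from the base axis. Payload 8.5 kg.
Tool frame: the origin (TCP) lies at the very end of the fingers, on their centre line; the grasp point (between the pads) lies 19 mm behind it; x points along the fingers, z is the direction in which the jaws open and shut, and the axes are right-handed (so a half turn about x gives the same grasp; the last joint's range is limited). The gripper opens to 85 mm and grips with 20 to 120 N. Pads are 22 mm wide; open, the fingers measure 114 mm over their backs; the gripper's body (76 mm by 85 mm) begins 54 mm behind the grasp point. The pads swing forward as they close: fully open they stand 13 mm farther back than shut.
Start: joints at [-1.378, 0.381, 1.297, -0, 1.464, -0.215], TCP at [0.218, -0.505, 0.231] pointing down, gripper open.
Joint ranges: [-3.11, 3.11], [-0.89, 2.33], [0.22, 2.48], [-1.42, 4.56], [0.17, 2.85], [-2.88, 2.88]. Speed limits (rad/s): [2.39, 2.39, 3.14, 3.14, 3.14, 3.14].

INTERFACE

Orientations are given as [roll, pitch, yaw] about the fixed x, y, z axes, in that order (R = Rz(yaw) Ry(pitch) Rx(roll)).
In Python, from bench import * gives the robot as it stands.
- The arm moves only by the tool step_arm, never from a script. Its argument "increments" is one flat list of numbers, 6 for each row, row after row: the shift along the tool's x, y, z in mm, then the turn, a rotation vector about the tool's x, y, z in degrees. A call has 1 to 10 rows; each row is the pose to reach, as a shift and turn from the pose commanded when the call began, along the tool's axes at that moment; what a row does not reach only later rows make up. A row lasts 1/8 s, in which the tool goes at most 62.5 mm and 10.7 degrees, less where a joint would pass 70% of its speed; a pose out of reach is approached as far as the arm can. A call with a gripper value outside its range is refused whole. "fingers" is the gripper command: -1 is fully open, 1 is shut, values between are in proportion, set as the call begins (left out, the last holds). The fingers move at their own pace and stop on an object; "grip_force" is the grip in N (left out, the last holds). Time passes only in rows, so rows that repeat a pose let the fingers close. It gives the time, the measured TCP pose, the force and the opening at its end, in the units of the state.
- get_state(): the state, without advancing time (a new reading comes with each control period).
- camera(name): name is "scene" or "top"; returns (picture, depth): 420x560x3 uint8, blue, green, red; 420x560 float32, m along the optical axis (not along the pixel's ray), 0 where there is no reading.
- camera_info(name): a dict with "fx", "fy", "cx", "cy" (pixels), "dist" ([k1, k2, p1, p2, k3] as OpenCV has them; the pictures are not rectified), "R" (3x3) and "t" (3): a world point X has camera coordinates R X + t. Camera axes: x right, y down, z forward; pixel columns grow to the right and rows downward; lengths in m; the calibration is good to about 2 mm. A picture is of the moment at which its call begins. camera_info takes no time and is no camera call.
- close_job(): hands the job in, once; it reports no verdict.
Trained networks look in the newest picture that a camera, given by its name, has taken for a name from the list of things; names that differ only in an ending like _2 or _b are one class to them, and where a whole thing is asked for, a point or a joint stands for the part that bears it (a point fixed in the world has none). Each returns a list of dicts, best first, with "score" (0 to 1); they miss things now and then, are a little off and sometimes report something else, mostly with a low value. They report only what shows in the picture. A call takes as long as a camera call.
- spot_in(camera, target): "at" ([row, column] in pixels, amid what is visible of it).
The state is a dict: "clock": time; "q": joint angles; "dq": joint speeds; "joint_efforts": joint torques, N m; "eef_pos": TCP position; "tcp_rot": TCP orientation; "contact_force": force on the tool from outside, world axes, zero at the start; "wrist_torque": the same for the moment, N m; "finger_gap": finger opening in m.
Only numpy, scipy, OpenCV 4.12 (cv2) and the standard library are available. Lean on these libraries where they do the work, as an engineer would, in place of code of your own. Each camera call takes 0.05 s, during which the arm holds its last target. There are 200 camera calls.

TASK

Pull open the upper drawer of the blue-fronted unit; pull every black profile bar out of the tool stand and lay it flat in the drawer's right-hand bay, and tip all the ball knobs from the orange cup into the left-hand bay. Then push the drawer fully home, with the empty cup standing upright on the bench; leave the red screwdriver standing in the stand and do not shove the other things on the bench about.

Things in the scene. Friction and masses are not known exactly. Their poses are not given: they have to be found in the camera images.
- unit_front (a point): middle of the top front edge (150 mm up) of the grey two-drawer unit with blue fronts, 250 deep (x) x 240 wide (y) x 150 mm high, which stands fixed on the bench, front towards the robot; it does not move. Unit's axes: x points from its front to its back, y to the left as the robot sees it, z up.
- unit_drawer0 (a joint): how far the unit's upper drawer is out, in m: 0 = fully home, 0.173 = fully out (stop). It slides along the unit's -x axis, towards the robot, runs stiffly (1 N plus 4 N per m/s) and stays where it is left.
- unit_drawer0_handle (a point): middle of the upper drawer's steel bar handle: a level bar 120 mm long (along the unit's y), 11 mm thick, 35 mm out from the drawer front, 38 mm below the unit's top; moves with the drawer. Axes as the unit's.
- profile_bay (a point): on the floor of the drawer's right-hand bay (unit's -y side), for the profiles, mid-width, 40 mm behind its front wall; moves with the drawer, axes as the unit's. The bay is 205 mm long (x), 100 mm wide; its walls and the 5 mm plywood divider stand 43 mm above the floor, the front panel 52 mm. With the drawer fully out, all over 127 mm behind this point (+x) is under the unit's top.
- knob_bay (a point): on the floor of the drawer's left-hand bay (unit's +y side), for the knobs, mid-width, 40 mm behind its front wall. The bay is 205 mm long (x), 92 mm wide (y); otherwise as the profile bay
- stand: grey tool stand that does not move, 70 mm high, on a foot 100 x 260 mm; a row of five upright square pockets, 22 mm wide inside and 64 mm deep, 42 mm apart along its y axis. Origin: under its middle, on the bench. x points away from the robot's side, z up.
- driver: screwdriver with a red handle, 122 mm long, handle 19 mm in diameter and upwards, standing in one pocket of the stand among the profiles; it stays there. Origin at its blade tip, z along it towards the handle.
- cup: orange stiff plastic cup that may be gripped firmly, round, 65 mm high, 67 mm across the rim and 59 mm across the foot (the side widens evenly), 2.5 mm wall, 4 mm floor, standing on the bench, with the ball knobs in it; 0.08 to 0.13 kg empty. Origin: centre of its underside; z points to its mouth.
- profile0: black aluminium profile bar with a yellow end cap on top, 15 x 15 mm square, 130 mm long, 55 g, standing loosely in a pocket of the stand (cap up, upper 66 mm out of the pocket); may be absent. Origin: centre of its foot (the end without cap); z along its length to the cap.
- profile1: black aluminium profile bar with a yellow end cap on top, 15 x 15 mm square, 130 mm long, 55 g, standing loosely in a pocket of the stand (cap up, upper 66 mm out of the pocket); may be absent. Origin: centre of its foot (the end without cap); z along its length to the cap.
- profile2: black aluminium profile bar with a yellow end cap on top, 15 x 15 mm square, 130 mm long, 55 g, standing loosely in a pocket of the stand (cap up, upper 66 mm out of the pocket); may be absent. Origin: centre of its foot (the end without cap); z along its length to the cap.
- profile3: black aluminium profile bar with a yellow end cap on top, 15 x 15 mm square, 130 mm long, 55 g, standing loosely in a pocket of the stand (cap up, upper 66 mm out of the pocket); may be absent. Origin: centre of its foot (the end without cap); z along its length to the cap.
- knob0: black ball knob with a brass foot 7 mm wide, 16 mm ball, 17 mm high, 16 g, in the cup; may be absent. Origin: centre of the flat foot; z through the ball (centre 9 mm up).
- knob1: black ball knob with a brass foot 7 mm wide, 16 mm ball, 17 mm high, 16 g, in the cup; may be absent. Origin: centre of the flat foot; z through the ball (centre 9 mm up).
- knob2: black ball knob with a brass foot 7 mm wide, 16 mm ball, 17 mm high, 16 g, in the cup; may be absent. Origin: centre of the flat foot; z through the ball (centre 9 mm up).
- knob3: black ball knob with a brass foot 7 mm wide, 16 mm ball, 17 mm high, 16 g, in the cup; may be absent. Origin: centre of the flat foot; z through the ball (centre 9 mm up).
- knob4: black ball knob with a brass foot 7 mm wide, 16 mm ball, 17 mm high, 16 g, in the cup; may be absent. Origin: centre of the flat foot; z through the ball (centre 9 mm up).
- knob5: black ball knob with a brass foot 7 mm wide, 16 mm ball, 17 mm high, 16 g, in the cup; may be absent. Origin: centre of the flat foot; z through the ball (centre 9 mm up).
- knob6: black ball knob with a brass foot 7 mm wide, 16 mm ball, 17 mm high, 16 g, in the cup; may be absent. Origin: centre of the flat foot; z through the ball (centre 9 mm up).
- carriage: linear guide rail 170 mm long with a dark carriage block with green and red ends, lying on the bench; leave alone. Origin: centre of its underside.
- wheel: yellow printed spoked wheel, 120 mm across, lying on the bench; leave alone. Origin: centre of its underside.
- tube: yellow printed tube, 18 mm in diameter and 60 mm tall, standing on the bench; leave alone. Origin: centre of its underside.

How it is judged:
On the way, in this order (a step that is already met when the one before it is completed fails the run):
1. the upper drawer is pulled open (value of joint unit_drawer0 above 0.12 m), for 0.2 s.
2. with the drawer open, every profile lies flat in the right-hand bay and every knob is in the left-hand bay (value of joint unit_drawer0 above 0.03 m and x of profile0 in the frame of profile_bay between -0.0395 and 0.1645 m and y of profile0 in the frame of profile_bay between -0.052 and 0.052 m and z of profile0 in the frame of profile_bay between -0.005 and 0.043 m and angle between profile0's own z axis and vertical between 1.32 and 1.82 rad and x of profile1 in the frame of profile_bay between -0.0395 and 0.1645 m and y of profile1 in the frame of profile_bay between -0.052 and 0.052 m and z of profile1 in the frame of profile_bay between -0.005 and 0.043 m and angle between profile1's own z axis and vertical between 1.32 and 1.82 rad and x of profile2 in the frame of profile_bay between -0.0395 and 0.1645 m and y of profile2 in the frame of profile_bay between -0.052 and 0.052 m and z of profile2 in the frame of profile_bay between -0.005 and 0.043 m and angle between profile2's own z axis and vertical between 1.32 and 1.82 rad and x of profile3 in the frame of profile_bay between -0.0395 and 0.1645 m and y of profile3 in the frame of profile_bay between -0.052 and 0.052 m and z of profile3 in the frame of profile_bay between -0.005 and 0.043 m and angle between profile3's own z axis and vertical between 1.32 and 1.82 rad and x of knob0 in the frame of knob_bay between -0.0435 and 0.1685 m and y of knob0 in the frame of knob_bay between -0.051 and 0.051 m and z of knob0 in the frame of knob_bay between -0.005 and 0.043 m and x of knob1 in the frame of knob_bay between -0.0435 and 0.1685 m and y of knob1 in the frame of knob_bay between -0.051 and 0.051 m and z of knob1 in the frame of knob_bay between -0.005 and 0.043 m and x of knob2 in the frame of knob_bay between -0.0435 and 0.1685 m and y of knob2 in the frame of knob_bay between -0.051 and 0.051 m and z of knob2 in the frame of knob_bay between -0.005 and 0.043 m and x of knob3 in the frame of knob_bay between -0.0435 and 0.1685 m and y of knob3 in the frame of knob_bay between -0.051 and 0.051 m and z of knob3 in the frame of knob_bay between -0.005 and 0.043 m and x of knob4 in the frame of knob_bay between -0.0435 and 0.1685 m and y of knob4 in the frame of knob_bay between -0.051 and 0.051 m and z of knob4 in the frame of knob_bay between -0.005 and 0.043 m and x of knob5 in the frame of knob_bay between -0.0435 and 0.1685 m and y of knob5 in the frame of knob_bay between -0.051 and 0.051 m and z of knob5 in the frame of knob_bay between -0.005 and 0.043 m and x of knob6 in the frame of knob_bay between -0.0435 and 0.1685 m and y of knob6 in the frame of knob_bay between -0.051 and 0.051 m and z of knob6 in the frame of knob_bay between -0.005 and 0.043 m), for 0.2 s.
3. the drawer is pushed fully home (value of joint unit_drawer0 below 0.008 m), for 0.2 s.
At the end, for the whole second after the job is handed in: the upper drawer is within 8 mm of home; every profile present lies flat inside the right-hand bay and every knob present is inside the left-hand bay, all at rest; the cup stands upright (within 0.12 rad) on the bench; the screwdriver still stands in the stand (value of joint unit_drawer0 below 0.008 m and x of profile0 in the frame of profile_bay between -0.0395 and 0.1645 m and y of profile0 in the frame of profile_bay between -0.052 and 0.052 m and z of profile0 in the frame of profile_bay between -0.005 and 0.043 m and angle between profile0's own z axis and vertical between 1.32 and 1.82 rad and x of profile1 in the frame of profile_bay between -0.0395 and 0.1645 m and y of profile1 in the frame of profile_bay between -0.052 and 0.052 m and z of profile1 in the frame of profile_bay between -0.005 and 0.043 m and angle between profile1's own z axis and vertical between 1.32 and 1.82 rad and x of profile2 in the frame of profile_bay between -0.0395 and 0.1645 m and y of profile2 in the frame of profile_bay between -0.052 and 0.052 m and z of profile2 in the frame of profile_bay between -0.005 and 0.043 m and angle between profile2's own z axis and vertical between 1.32 and 1.82 rad and x of profile3 in the frame of profile_bay between -0.0395 and 0.1645 m and y of profile3 in the frame of profile_bay between -0.052 and 0.052 m and z of profile3 in the frame of profile_bay between -0.005 and 0.043 m and angle between profile3's own z axis and vertical between 1.32 and 1.82 rad and x of knob0 in the frame of knob_bay between -0.0435 and 0.1685 m and y of knob0 in the frame of knob_bay between -0.051 and 0.051 m and z of knob0 in the frame of knob_bay between -0.005 and 0.043 m and x of knob1 in the frame of knob_bay between -0.0435 and 0.1685 m and y of knob1 in the frame of knob_bay between -0.051 and 0.051 m and z of knob1 in the frame of knob_bay between -0.005 and 0.043 m and x of knob2 in the frame of knob_bay between -0.0435 and 0.1685 m and y of knob2 in the frame of knob_bay between -0.051 and 0.051 m and z of knob2 in the frame of knob_bay between -0.005 and 0.043 m and x of knob3 in the frame of knob_bay between -0.0435 and 0.1685 m and y of knob3 in the frame of knob_bay between -0.051 and 0.051 m and z of knob3 in the frame of knob_bay between -0.005 and 0.043 m and x of knob4 in the frame of knob_bay between -0.0435 and 0.1685 m and y of knob4 in the frame of knob_bay between -0.051 and 0.051 m and z of knob4 in the frame of knob_bay between -0.005 and 0.043 m and x of knob5 in the frame of knob_bay between -0.0435 and 0.1685 m and y of knob5 in the frame of knob_bay between -0.051 and 0.051 m and z of knob5 in the frame of knob_bay between -0.005 and 0.043 m and x of knob6 in the frame of knob_bay between -0.0435 and 0.1685 m and y of knob6 in the frame of knob_bay between -0.051 and 0.051 m and z of knob6 in the frame of knob_bay between -0.005 and 0.043 m and height (world z) of cup below 0.008 m and angle between cup's own z axis and vertical below 0.12 rad and linear speed of each of profile0, profile1, profile2, profile3, knob0, knob1, knob2, knob3, knob4, knob5, knob6, cup below 0.03 m/s and horizontal distance between driver and stand below 0.11 m and angle between driver's own z axis and vertical below 0.25 rad); the robot touches nothing.
It fails at once if the red screwdriver is pulled out of the stand (distance of driver from where it was at the start of the episode above 0.03 m).
It fails at once if the carriage is shoved more than 40 mm (distance of carriage from where it was at the start of the episode above 0.04 m).
It fails at once if the wheel is shoved more than 40 mm (distance of wheel from where it was at the start of the episode above 0.04 m).
It fails at once if the tube is shoved more than 40 mm (distance of tube from where it was at the start of the episode above 0.04 m).
Of profile0, profile1, profile2, profile3 only 2 to 4 are there at a start; the rules pass over those that are not, and their reading is None.
Of knob0, knob1, knob2, knob3, knob4, knob5, knob6 only 4 to 7 are there at a start; the rules pass over those that are not, and their reading is None.
At some moment in a run one of cup may be knocked a few centimetres aside while the robot is not near it.
Once in a run the grip may slacken for a moment while it holds something.
It also fails if it takes over 210 s, if anything falls off the work surface, if the arm or the gripper's body presses on something with over 40 N, if the wrist force passes 120 N, or if a joint passes its speed limit or range.

## Working session

There is one attempt and no reset: what is moved stays moved. The work goes in short steps, Python scripts to look and compute and a tool call to move; the robot and the scene stay as the last step left them, time stands still between calls to the robot, and variables do not carry over. Pictures are saved under pics/ and viewed, about 12 in all and at most 16, crops included, and the job is handed in when it is done.

Besides the shell and the picture viewer there is one more tool, called after "Call:" by a JSON object that holds its "fn" and its "kwargs". step_arm: Moves the arm, as the interface text tells. Its arguments: {"type":"object","properties":{"increments":{"type":"array","items":{"type":"number"}},"fingers":{"type":"number"},"grip_force":{"type":"number"}},"required":["increments"]}

```bash
mkdir -p pics; cat > h.py <<'E'
from bench import *
import numpy as np, cv2
def px2w(name,row,col,depth):
    i=camera_info(name);K=np.array([[i['fx'],0,i['cx']],[0,i['fy'],i['cy']],[0,0,1]])
    u=cv2.undistortPoints(np.array([[[col,row]]],float),K,np.array(i['dist']))[0,0]
    return np.array(i['R']).T@(np.array([u[0]*depth,u[1]*depth,depth])-np.array(i['t']))
def cloud(name,dep):
    i=camera_info(name);K=np.array([[i['fx'],0,i['cx']],[0,i['fy'],i['cy']],[0,0,1]])
    h,w=dep.shape;c,r=np.meshgrid(np.arange(w),np.arange(h))
    u=cv2.undistortPoints(np.stack([c,r],-1).reshape(-1,1,2).astype(float),K,np.array(i['dist'])).reshape(h,w,2)
    P=np.dstack([u*dep[...,None],dep])-np.array(i['t'])
    P=P@np.array(i['R']);P[dep==0]=np.nan
    return P
def look(tag):
    out={}
    for n in('scene','top'):
        im,d=camera(n);out[n]=(im,d,cloud(n,d));cv2.imwrite(f'pics/{tag}_{n}.png',im)
    return out
E
python3 - <<'E'
from h import *
o=look('a')
for n in o: np.savez(f'{n}.npz',im=o[n][0],P=o[n][2])
print(get_state()); np.set_printoptions(precision=4,suppress=True)
for n in o:
    print(n,-np.array(camera_info(n)['R']).T@camera_info(n)['t'])
    for t in ['cup','driver','stand','profile0','knob0','carriage','wheel','tube','unit_drawer0_handle']:
        for s in spot_in(n,t)[:7]:
            r,c=map(int,s['at']); print(n,t,s['at'],round(s['score'],2),o[n][2][r,c])
E
```

```text
{'clock': 0.1, 'q': array([-1.37827587e+00,  3.81132455e-01,  1.29813585e+00, -2.43452280e-05,
        1.46357476e+00, -2.15288079e-01]), 'dq': array([-2.99243974e-06, -2.04320494e-03, -2.65505797e-03, -5.43889504e-05,
        2.57341499e-03, -5.72342457e-04]), 'joint_efforts': array([ 2.98417755e-03, -4.49224126e+01, -2.31655848e+01, -1.74744605e-04,
        3.63402934e-03,  8.00223887e-06]), 'eef_pos': array([ 0.218079  , -0.5046492 ,  0.23078802]), 'tcp_rot': array([2.9456576 , 1.56954569, 1.78267243]), 'contact_force': array([-0.80746494,  0.44859163, -1.05293123]), 'wrist_torque': array([-0.02333977, -0.02246114, -0.01951805]), 'finger_gap': 0.08510390124295307}
scene [ 1.0462 -0.5693  0.9529]
scene cup [168.7, 281.5] 0.59 [0.4574 0.1231 0.0646]
scene stand [180.9, 356.9] 0.72 [0.6386 0.2351 0.0463]
scene profile0 [152.4, 360.5] 0.67 [0.6161 0.2743 0.1114]
scene profile0 [132.8, 374.3] 0.49 [0.6065 0.3579 0.1236]
scene profile0 [183.1, 355.5] 0.34 [0.6382 0.2328 0.0357]
scene carriage [310.0, 146.7] 0.78 [ 0.4892 -0.3991  0.0225]
scene wheel [130.7, 312.9] 0.66 [0.3948 0.352  0.0231]
scene tube [212.6, 305.7] 0.56 [0.6014 0.0499 0.0478]
scene unit_drawer0_handle [247.1, 261.7] 0.69 [ 0.5639 -0.0855  0.0014]
top [ 0.3899 -0.0364  1.3183]
top cup [254.3, 212.3] 0.61 [0.4422 0.169  0.0168]
top driver [193.9, 252.2] 0.71 [ 0.606   0.0612 -0.0005]
top stand [192.1, 173.8] 0.93 [0.6026 0.2616 0.0709]
top profile0 [191.0, 129.4] 0.63 [0.5976 0.3577 0.1339]
top profile0 [190.4, 163.2] 0.57 [0.6061 0.2843 0.0854]
top carriage [232.7, 420.6] 0.58 [ 0.4852 -0.3853  0.0226]
top wheel [275.2, 141.4] 0.94 [0.3902 0.3592 0.0209]
top tube [194.2, 252.3] 0.49 [0.6026 0.0609 0.0036]
top unit_drawer0_handle [168.5, 331.6] 0.64 [ 0.6411 -0.1444  0.134 ]
```

View pics/a_scene.png

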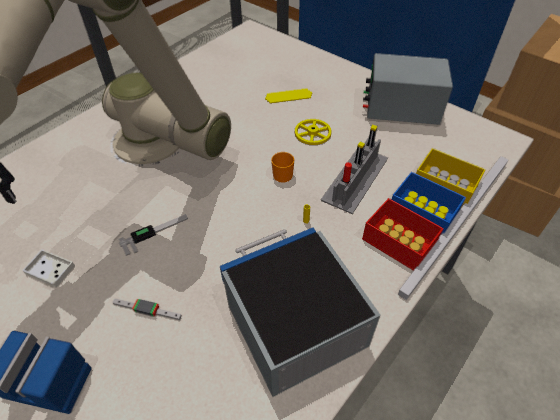

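View pics/a_top.png

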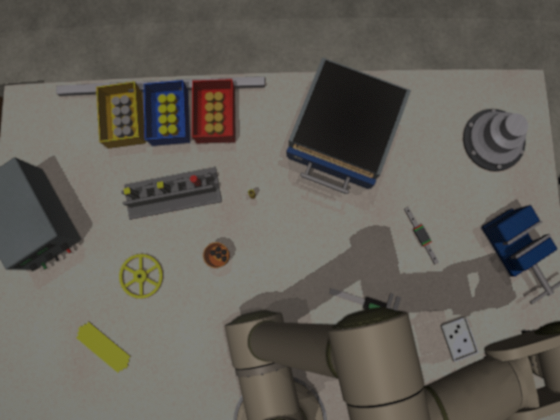

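The scene view shows the unit at about (300,300), the cup at (282,167), the stand with two yellow-capped profiles at (373,130) and (360,150), and the red driver at (347,172). The top view agrees: cup (216,255), caps (129,191) and (163,185), driver (195,181), and handle around (325,180).

```bash
python3 - <<'E'
import numpy as np,cv2
np.set_printoptions(precision=4,suppress=True)
for n in('scene','top'):
    D=np.load(n+'.npz');im=D['im'];P=D['P'];hsv=cv2.cvtColor(im,cv2.COLOR_BGR2HSV)
    X,Y,Z=P[...,0],P[...,1],P[...,2]
    m=(abs(Z-.15)<.012)&(X>.5)&(Y<.05)&(Y>-.5)
    r=cv2.minAreaRect(P[m][:,:2].astype(np.float32)*1000);print(n,'unit top',m.sum(),r,cv2.boxPoints(r).tolist())
    m=(Z>.085)&(Z<.135)&(X>.45)&(X<.72)&(Y<.0)&(Y>-.35)&(hsv[...,1]<90)
    if n=='scene': m&=(X<.68)
    q=P[m]; r=cv2.minAreaRect(q[:,:2].astype(np.float32)*1000);print('handle?',m.sum(),r,q.mean(0))
    # stand
    m=(Z>.055)&(Z<.078)&(X>.5)&(X<.75)&(Y>.1)&(Y<.45)
    q=P[m];r=cv2.minAreaRect(q[:,:2].astype(np.float32)*1000);print('stand top',m.sum(),r,cv2.boxPoints(r).tolist())
    yel=(hsv[...,0]>20)&(hsv[...,0]<35)&(hsv[...,1]>120)
    red=((hsv[...,0]<8)|(hsv[...,0]>172))&(hsv[...,1]>120)
    for nm,mm in(('yel',yel&(Z>.1)),('red',red&(Z>.08))):
        mm=mm&(X>.5)&(X<.75)&(Y>.1)&(Y<.45)
        k,l,s,c=cv2.connectedComponentsWithStats(mm.astype(np.uint8))
        for i in range(1,k):
            if s[i,4]>4: print(nm,s[i,4],P[l==i].mean(0),P[l==i].max(0),c[i])
    org=(hsv[...,0]<16)&(hsv[...,1]>130)&(abs(X-.45)<.08)&(abs(Y-.13)<.08)
    q=P[org&(Z>.055)];print('cup rim',len(q),cv2.minEnclosingCircle(q[:,:2].astype(np.float32)*1000) if len(q) else 0,q[:,2].max())
E
```

```text
scene unit top 12914 ((761.9927368164062, -193.4097442626953), (241.47288513183594, 261.9375915527344), 67.07298278808594) [[594.3363647460938, -253.5882568359375], [835.5813598632812, -355.6282043457031], [929.6491088867188, -133.23123168945312], [688.4041137695312, -31.1912841796875]]
handle? 394 ((630.317138671875, -168.15240478515625), (98.43070983886719, 241.9530792236328), 0.08234133571386337) [ 0.62   -0.1698  0.1147]
stand top 655 ((662.7175903320312, 293.7100830078125), (174.47543334960938, 311.45733642578125), 0.06694036722183228) [[575.2979736328125, 449.33673095703125], [575.661865234375, 137.8795928955078], [750.13720703125, 138.08343505859375], [749.7733154296875, 449.54058837890625]]
yel 32 [0.6007 0.3607 0.1349] [0.6088 0.3707 0.1384] [373.4062 127.5625]
yel 37 [0.6137 0.277  0.1345] [0.62   0.2869 0.14  ] [360.8649 144.7838]
red 115 [0.6296 0.1923 0.1094] [0.6365 0.205  0.1329] [347.0696 170.7565]
cup rim 114 ((439.4620361328125, 151.18408203125), 35.724857330322266) 0.0675170945553971
top unit top 8842 ((761.6572265625, -192.24319458007812), (240.6129608154297, 261.
[... 226 characters left out ...]
4688, -142.19329833984375), (238.67176818847656, 80.00556945800781), 67.5014877319336) [ 0.6366 -0.1359  0.1129]
stand top 1054 ((662.4046630859375, 285.52154541015625), (175.13511657714844, 328.2215270996094), 0.032541848719120026) [[574.743896484375, 449.58251953125], [574.9302978515625, 121.36107635498047], [750.0654296875, 121.4605712890625], [749.8790283203125, 449.6820068359375]]
yel 42 [0.6108 0.2791 0.1342] [0.6178 0.2865 0.1401] [160.0714 184.8095]
yel 41 [0.5982 0.3628 0.1349] [0.6049 0.3714 0.1388] [126.9024 190.7317]
red 60 [0.6247 0.1966 0.1176] [0.635  0.2067 0.1327] [194.3333 179.5333]
cup rim 29 ((440.25323486328125, 146.7115936279297), 30.467639923095703) 0.07028005930336732
```

```bash
python3 - <<'E'
import cv2,numpy as np
a=cv2.imread('pics/a_top.png');b=cv2.imread('pics/a_scene.png')
A=cv2.resize(a[150:300,100:300],(800,600),interpolation=2)[:300*2,:]
B=cv2.resize(b[110:290,230:410],(600,600),interpolation=2)
C=np.hstack([cv2.resize(A,(400,300)),cv2.resize(b[110:210,250:390],(400,300),interpolation=2)])
D=np.hstack([cv2.resize(a[235:275,190:245],(400,300),interpolation=2),cv2.resize(a[50:200,270:420],(400,300),interpolation=2)])
cv2.imwrite('pics/b.png',np.vstack([C,D]))
E
```

```text
(no output)
```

View pics/b.png

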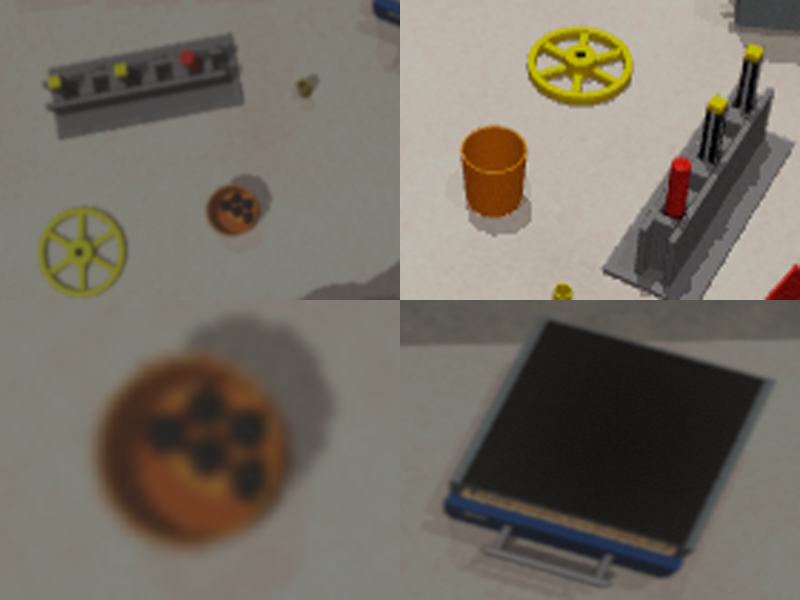

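```bash
cat >> h.py <<'E'
from scipy.spatial.transform import Rotation as Ro
np.set_printoptions(precision=4,suppress=True)
def Rt(x,z):
    x=np.array(x,float);x/=np.linalg.norm(x);z=np.array(z,float);z-=x*(x@z);z/=np.linalg.norm(z)
    return np.column_stack([x,np.cross(z,x),z])
def go(pos,R,P0=None):
    """increments (mm,deg) from the present pose to pos,R"""
    s=get_state();R0=Ro.from_euler('xyz',s['tcp_rot']).as_matrix()
    p=R0.T@(np.array(pos)-s['eef_pos'])*1000; r=Ro.from_matrix(R0.T@R).as_rotvec(degrees=True)
    print('INC',np.round(p,1),np.round(r,1),'rows>=',max(np.linalg.norm(p)/62.5,np.linalg.norm(r)/10.7).round(1))
    return p,r
def log():
    import json
    s=get_state()
    open('log.jsonl','a').write(json.dumps({k:(v.tolist() if hasattr(v,'tolist') else v) for k,v in s.items()})+'\n')
    print('q',s['q'],'pos',s['eef_pos'],'F',s['contact_force'],'gap',s['finger_gap'],'t',s['clock'])
    print('R',Ro.from_euler('xyz',s['tcp_rot']).as_matrix().tolist())
    return s
yw=np.radians(-22.9);ux=np.array([np.cos(yw),np.sin(yw),0]);uy=np.array([-ux[1],ux[0],0]);uf=np.array([.641,-.142,.15])
E
python3 - <<'E'
from h import *
for n in('scene','top'):
    P=np.load(n+'.npz')['P'];L=(P-uf)@np.column_stack([ux,uy,[0,0,1]])
    for lo,hi in((-.08,-.02),(-.02,.03)):
        m=(L[...,0]>lo)&(L[...,0]<hi)&(abs(L[...,1])<.14)&(L[...,2]>-.06)
        q=L[m];print(n,len(q));h,e=np.histogram(q[:,0],np.arange(lo,hi+.001,.004))
        print([(round(a,3),int(b),round(float(np.nanmedian(q[(q[:,0]>=a)&(q[:,0]<a+.004),2])),3) if b else 0,round(float(np.nanmean(q[(q[:,0]>=a)&(q[:,0]<a+.004),1])),3) if b else 0) for a,b in zip(e,h)])
log()
go(uf-.05*ux+[0,0,.03],Rt([0,0,-1],ux));go(uf-.05*ux+[0,0,.03],Rt([0,0,-1],-ux))
E
```

```text
scene 272
[(np.float64(-0.08), 0, 0, 0), (np.float64(-0.076), 0, 0, 0), (np.float64(-0.072), 0, 0, 0), (np.float64(-0.068), 0, 0, 0), (np.float64(-0.064), 0, 0, 0), (np.float64(-0.06), 0, 0, 0), (np.float64(-0.056), 0, 0, 0), (np.float64(-0.052), 0, 0, 0), (np.float64(-0.048), 0, 0, 0), (np.float64(-0.044), 3, -0.035, -0.024), (np.float64(-0.04), 45, -0.033, -0.002), (np.float64(-0.036), 88, -0.032, 0.002), (np.float64(-0.032), 110, -0.034, -0.005), (np.float64(-0.028), 16, -0.033, -0.012), (np.float64(-0.024), 10, -0.035, 0.009)]
scene 813
[(np.float64(-0.02), 11, -0.034, -0.006), (np.float64(-0.016), 2, -0.032, -0.001), (np.float64(-0.012), 2, -0.03, -0.002), (np.float64(-0.008), 0, 0, 0), (np.float64(-0.004), 8, -0.015, 0.039), (np.float64(0.0), 106, -0.012, -0.011), (np.float64(0.004), 168, -0.011, -0.009), (np.float64(0.008), 153, -0.011, -0.005), (np.float64(0.012), 195, -0.012, -0.002), (np.float64(0.016), 7, -0.01, -0.051), (np.float64(0.02), 1, -0.003, 0.025), (np.float64(0.024), 87, 0.002, -0.017)]
top 251
[(np.float64(-0.08), 0, 0, 0), (np.float64(-0.076), 0, 0, 0), (np.fl
[... 717 characters left out ...]
64(0.004), 152, -0.014, 0.0), (np.float64(0.008), 148, -0.013, 0.001), (np.float64(0.012), 116, -0.014, -0.006), (np.float64(0.016), 91, -0.022, 0.001), (np.float64(0.02), 60, -0.024, 0.004), (np.float64(0.024), 254, -0.006, 0.001)]
q [-1.3783  0.3806  1.2974 -0.      1.4636 -0.2153] pos [ 0.2181 -0.5049  0.2313] F [ 0.6253 -0.8199  0.2239] gap 0.08566883511494479 t 1.0
R [[-2.7597097204123955e-06, 0.9180057971623193, 0.39656696328458635], [1.1043964268542261e-05, 0.39656696328989116, -0.9180057970977442], [-0.9999999999352074, 1.8462418510112322e-06, -1.1232832925645031e-05]]
INC [  51.3  497.6 -201.6] [-43.7  -0.   -0. ] rows>= 8.6
INC [  51.3  497.6 -201.6] [136.3  -0.    0. ] rows>= 12.7
```

```bash
python3 - <<'E'
from h import *
p=uf-.036*ux;p[2]=.20
go(p,Rt([0,0,-1],ux))
E
```

```text
INC [  31.3  507.2 -191.4] [-43.7  -0.   -0. ] rows>= 8.7
```

Call:
{"fn": "step_arm", "kwargs": {"increments": [8, 127, -48, -11, 0, 0, 16, 254, -96, -22, 0, 0, 24, 380, -144, -33, 0, 0, 31, 507, -191, -43.7, 0, 0, 31, 507, -191, -43.7, 0, 0, 31, 507, -191, -43.7, 0, 0, 31, 507, -191, -43.7, 0, 0, 31, 507, -191, -43.7, 0, 0, 31, 507, -191, -43.7, 0, 0, 31, 507, -191, -43.7, 0, 0], "fingers": 0.35, "grip_force": 60}}

```text
clock: 2.25
eef_pos: [0.6091, -0.1261, 0.1995]
tcp_rot: [2.76, 1.57, 2.364]
contact_force: [0.2, -0.3, -0.4]
finger_gap: 0.0275
```

```bash
python3 - <<'E'
from h import *
s=log()
p=uf-.036*ux;p[2]=.20; go(p,Rt([0,0,-1],ux))
p[2]=.097; go(p,Rt([0,0,-1],ux))
E
```

```text
q [-0.3943  0.5305  1.1369  0.0003  1.4749  0.0021] pos [ 0.6091 -0.1261  0.1995] F [ 0.2352 -0.3232 -0.3666] gap 0.027461938558504973 t 2.25
R [[-0.000524587400296761, 0.3861841115477005, 0.9224215721654456], [0.0005169640554079369, 0.922421680557866, -0.3861838629266728], [-0.9999997287780755, 0.00027427160805310047, -0.000683534095821059]]
INC [-0.5 -2.2 -0.4] [ 0.2 -0.  -0. ] rows>= 0.0
INC [102.5  -2.2  -0.4] [ 0.2 -0.  -0. ] rows>= 1.6
```

Call:
{"fn": "step_arm", "kwargs": {"increments": [40, -2, 0, 0, 0, 0, 70, -2, 0, 0, 0, 0, 90, -2, 0, 0, 0, 0, 102, -2, 0, 0, 0, 0, 102, -2, 0, 0, 0, 0]}}

```text
clock: 2.88
eef_pos: [0.6066, -0.1307, 0.098]
tcp_rot: [-3.079, 1.57, 2.803]
contact_force: [-0.1, -1.2, 0.1]
finger_gap: 0.0277
```

Call:
{"fn": "step_arm", "kwargs": {"increments": [0, 0, 0, 0, 0, 0, 0, 0, 0, 0, 0, 0, 0, 0, 0, 0, 0, 0, 0, 0, 0, 0, 0, 0], "fingers": 1}}

```text
clock: 3.38
eef_pos: [0.6075, -0.1307, 0.0994]
tcp_rot: [-0.177, 1.569, -0.577]
contact_force: [-1.4, -1.9, 6.1]
finger_gap: 0.0085
```

Call:
{"fn": "step_arm", "kwargs": {"increments": [0, 0, -15, 0, 0, 0, 0, 0, -40, 0, 0, 0, 0, 0, -65, 0, 0, 0, 0, 0, -90, 0, 0, 0, 0, 0, -115, 0, 0, 0, 0, 0, -140, 0, 0, 0, 0, 0, -158, 0, 0, 0, 0, 0, -168, 0, 0, 0, 0, 0, -170, 0, 0, 0, 0, 0, -170, 0, 0, 0]}}

```text
clock: 4.62
eef_pos: [0.4572, -0.0673, 0.0996]
tcp_rot: [0.009, 1.553, -0.392]
contact_force: [26.2, -11.9, -16.3]
finger_gap: 0.0086
```

```bash
python3 - <<'E'
from h import *
s=log()
d=s['eef_pos']-np.array([.6075,-.1307,.0994]);print(d@ux,d@uy)
o=look('c')
h=[]
for n in o:
    P=o[n][2];L=(P-uf)@np.column_stack([ux,uy,[0,0,1]])
    for c in(-.06,0.06):
        m=(abs(L[...,0]+.07)<.03)&(abs(L[...,1]-c)<.02); print(n,'floor z',c,np.nanmedian(P[m][:,2]))
    m=(abs(L[...,1]-.06)<.03)&(L[...,2]<-.005)&(L[...,2]>-.02)&(L[...,0]<-.1)&(L[...,0]>-.25); print('front panel x',L[m][:,0].min() if m.sum() else 0,np.nanpercentile(L[m][:,0],[5,50,95]))
E
```

```text
q [-0.4034  0.378   1.7472  0.0002  0.9984 -0.0023] pos [ 0.4572 -0.0673  0.0996] F [ 26.1649 -11.927  -16.3041] gap 0.00863919508778475 t 4.625
R [[0.016650354860807626, 0.39059419997812644, 0.9204123731385059], [-0.006890539461585354, 0.9205629501673542, -0.3905334495854421], [-0.9998376298924427, 0.0001603827425706028, 0.018019104540414055]]
-0.1631396911105152 -0.00011554878447480983
scene floor z -0.06 0.08614768890015143
scene floor z 0.06 0.08608205631491417
front panel x -0.16339745210579995 [-0.1612 -0.1514 -0.1446]
top floor z -0.06 0.08372545432744699
top floor z 0.06 0.08395285974566255
front panel x -0.16309206972378384 [-0.1623 -0.1538 -0.1442]
```

View pics/c_scene.png

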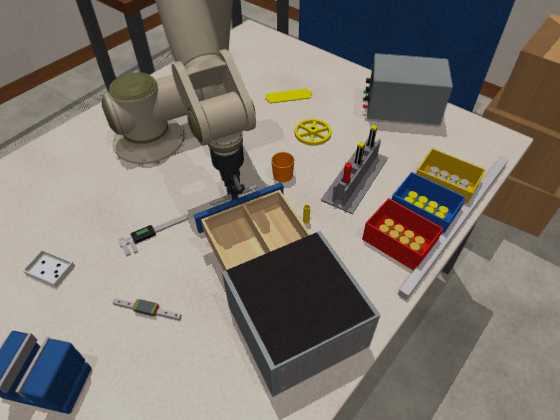

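The drawer is open about 163 mm, with both bays visible at scene (230,230) and (275,215). I'll release the handle and go up.

Call:
{"fn": "step_arm", "kwargs": {"increments": [0, 0, 0, 0, 0, 0, 0, 0, 3, 0, 0, 0, 0, 0, 3, 0, 0, 0, -10, 0, 3, 0, 0, 0, -50, 0, 3, 0, 0, 0, -100, 0, 3, 0, 0, 0, -150, 0, 3, 0, 0, 0, -170, 0, 3, 0, 0, 0], "fingers": 0.3}}

```text
clock: 5.72
eef_pos: [0.4535, -0.0652, 0.2719]
tcp_rot: [0.009, 1.566, -0.391]
contact_force: [0.1, -0.0, 0.4]
finger_gap: 0.0303
```

```bash
python3 - <<'E'
from h import *
s=log()
t=np.radians(35)
go([.44,.31,.22],Rt([0,-np.cos(t),-np.sin(t)],[1,0,0]))
E
```

```text
q [-0.4023  0.1858  1.4588  0.0001  1.4919 -0.0022] pos [ 0.4535 -0.0652  0.2719] F [ 0.0818 -0.0378  0.3557] gap 0.03033386478358381 t 5.725
R [[0.004663065332457583, 0.389496945235785, 0.9210159528877321], [-0.0019224438490066942, 0.9210277561345519, -0.3894922035669007], [-0.9999872799347763, 4.56261382492662e-05, 0.005043598606437605]]
INC [  51.1  340.4 -158.8] [-21.3 -10.7 -54.2] rows>= 6.1
```

Call:
{"fn": "step_arm", "kwargs": {"increments": [8, 57, -26, -3.5, -1.8, -9, 17, 113, -53, -7, -3.6, -18, 26, 170, -79, -10.5, -5.4, -27, 34, 227, -106, -14, -7.2, -36, 43, 284, -132, -17.5, -9, -45, 51, 340, -159, -21.3, -10.7, -54.2, 51, 340, -159, -21.3, -10.7, -54.2, 51, 340, -159, -21.3, -10.7, -54.2, 51, 340, -159, -21.3, -10.7, -54.2], "fingers": -1}}

```text
clock: 6.85
eef_pos: [0.4397, 0.3083, 0.219]
tcp_rot: [-1.575, 0.615, -1.576]
contact_force: [-0.5, -0.9, 0.0]
finger_gap: 0.0854
```

```bash
cat >> h.py <<'E'
def cup(tag):
    o=look(tag);res=[]
    for n in o:
        im,_,P=o[n];hsv=cv2.cvtColor(im,cv2.COLOR_BGR2HSV)
        m=(hsv[...,0]<16)&(hsv[...,1]>130)&(P[...,2]>.056)&(P[...,2]<.08)&(abs(P[...,0]-.45)<.15)&(P[...,1]<.26)&(P[...,1]>.0)
        q=P[m]
        if len(q)>5: res.append((n,len(q),cv2.minEnclosingCircle(q[:,:2].astype(np.float32)*1000),q[:,2].max()))
    print(res);return o
E
python3 - <<'E'
from h import *
s=log()
t=np.radians(35)
go([.44,.31,.22],Rt([0,-np.cos(t),-np.sin(t)],[1,0,0]))
cup('d')
E
```

```text
q [ 0.6929  0.7042  1.0705 -0.7507  1.9792  0.6094] pos [0.4397 0.3083 0.219 ] F [-0.4931 -0.9236  0.0329] gap 0.08540096918153353 t 6.85
R [[-0.003894259631725072, -0.001267191513367294, 0.9999916144486357], [-0.8169612085216587, 0.5766874177662737, -0.0024507062038949257], [-0.5766794764102078, -0.816963901537721, -0.0032810168413199836]]
INC [-2.   0.2  0.3] [ 0.1 -0.2 -0.2] rows>= 0.0
[('scene', 112, ((438.2257385253906, 151.48036193847656), 35.666385650634766), np.float64(0.06979237509447032)), ('top', 38, ((438.1947937011719, 151.83255004882812), 31.81820297241211), np.float64(0.06940121127844949))]
```

View pics/d_scene.png

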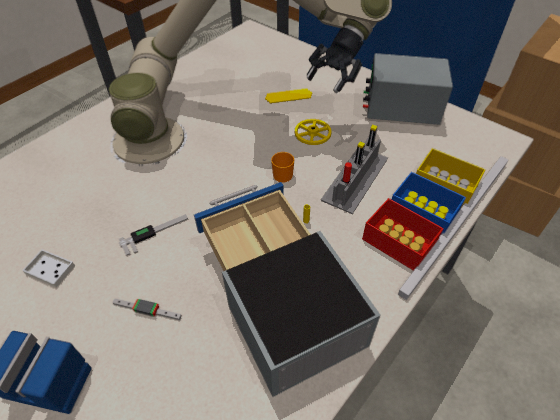

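```bash
cat > fk.py <<'E'
from h import *
import json
from scipy.optimize import least_squares
E_=lambda a,t:Ro.from_euler(a,t).as_matrix()
lo=np.array([-3.11,-.89,.22,-1.42,.17,-2.88]);hi=np.array([3.11,2.33,2.48,4.56,2.85,2.88])
def rot(q):
    M=E_('z',q[0])@E_('y',q[1]+q[2])@E_('z',q[3])@E_('y',q[4])@E_('z',q[5])
    return np.column_stack([M[:,2],M[:,1],-M[:,0]])
def basis(q):
    a=E_('z',q[0]);b=a@E_('y',q[1]);c=b@E_('y',q[2])
    return np.column_stack([[0,0,1],a[:,0],b[:,2],c[:,2],c[:,0],rot(q)[:,0]])
def fit():
    L=[json.loads(l) for l in open('log.jsonl')]
    A=np.vstack([basis(l['q']) for l in L]);b=np.hstack([l['eef_pos'] for l in L])
    x,_,rk,_=np.linalg.lstsq(A,b,rcond=1e-6);return x,np.abs(A@x-b).max(),rk,max(np.abs(rot(l['q'])-Ro.from_euler('xyz',l['tcp_rot']).as_matrix()).max() for l in L)
def ik(pos,R,q0):
    x=fit()[0]
    f=lambda q:np.r_[(basis(q)@x-pos)*10,(rot(q)-R).ravel(),(q-q0)*1e-4]
    r=least_squares(f,np.clip(q0,lo+.01,hi-.01),bounds=(lo,hi));e=f(r.x)
    print('q',r.x,'err mm',np.linalg.norm(e[:3])*100,'rot',np.linalg.norm(e[3:12]));return r.x
E
python3 - <<'E'
from fk import *
print(fit())
q=get_state()['q']
H=lambda az,t,z:Rt([np.cos(az)*np.cos(t),np.sin(az)*np.cos(t),-np.sin(t)],z)
rd=np.radians
t=rd(30)
print('grasp cup');q1=ik([.438,.151-.019*np.cos(t),.045-.019*np.sin(t)],H(-np.pi/2,t,[1,0,0]),q)
for az,tt in((-90,15),(-100,0),(-90,0)):
    print('pour',az,tt);R=H(rd(az),rd(tt),[1,0,0]);p=np.array([.575,-.058,.20])+.019*R[:,0]
    q2=ik(p,R,q)
    for d in(-140,140): print(d);ik(p,R@E_('x',rd(d)),q2)
s8=rd(8.3)
for th in(0,20,35):
    for b in([.6,.362],[.612,.278]):
        R=H(s8,rd(th),[-np.sin(s8),np.cos(s8),0])
        for sg in(1,-1):
            R2=R@E_('x',0 if sg>0 else np.pi)
            for q0 in([.5,.6,1.4,-1.2,1.,0],[.5,.6,1.4,2.,1.,0],[.5,.6,1.4,3.1,.5,0]):
                print('bar',th,b,sg,end=' ');ik(np.array([*b,.105])+.012*R[:,0],R2,np.array(q0))
E
```

```text
(array([0.1361, 0.0581, 0.3722, 0.3441, 0.0867, 0.1217]), np.float64(0.11687723151118111), np.int32(6), np.float64(8.916478666520788e-16))
grasp cup
q [ 0.5012  0.7757  1.5847 -0.8648  1.5087  0.9037] err mm 3.087773979579642e-07 rot 5.424106808574213e-09
pour -90 15
q [ 0.0715  0.6588  1.2767 -1.301   1.543   0.3704] err mm 2.3219846660288927e-07 rot 5.382822999101439e-09
-140
q [ 0.0715  0.6588  1.2767 -1.301   1.543  -2.0731] err mm 6.736941767595374e-07 rot 1.8383247672631973e-08
140
q [ 0.0715  0.6588  1.2767 -1.301   1.543   2.8138] err mm 7.041589198233208e-07 rot 1.9218810206297846e-08
pour -100 0
q [ 0.0727  0.7343  1.2103 -1.42    1.7984  0.3977] err mm 1.1339210271110938 rot 0.08119214596319282
-140
q [ 0.0727  0.7343  1.2103 -1.42    1.7984 -2.0458] err mm 1.1339243759981639 rot 0.08119214128621037
140
q [ 0.0727  0.7343  1.2103 -1.42    1.7984  2.8412] err mm 1.133910398861829 rot 0.08119216080673071
pour -90 0
q [ 0.0782  0.6913  1.2641 -1.42    1.6422  0.3945] err mm 1.7266558364771016 rot 0.17115679953006077
-140
q [ 0.0782  0.6913  1.2641 -1.42    1.6422 -2.049 ] err
[... 3988 characters left out ...]
103 -0.3782] err mm 4.4223723769612096e-07 rot 1.6682779974015104e-08
bar 35 [0.612, 0.278] 1 q [0.4631 0.7831 1.3203 4.56   0.2406 0.3091] err mm 5.664483991822915 rot 0.19396599997209235
bar 35 [0.612, 0.278] 1 q [0.4631 0.7831 1.3203 4.56   0.2406 0.3091] err mm 5.664484521696276 rot 0.19396599842451792
bar 35 [0.612, 0.278] -1 q [ 0.469   0.7772  1.2646 -1.0242  0.3103  2.7634] err mm 2.1906275952305713e-06 rot 7.774831203259856e-08
bar 35 [0.612, 0.278] -1 q [ 0.469   0.7772  1.2646 -1.0242  0.3103  2.7634] err mm 4.6544472506500876e-06 rot 1.7002071324807094e-07
bar 35 [0.612, 0.278] -1 q [ 0.4631  0.7831  1.3203  4.56    0.2406 -2.8324] err mm 5.664485988895985 rot 0.19396599413971757
```

```bash
sed -i 's/np.column_stack(\[\[0,0,1\],a\[:,0\],b\[:,2\],/np.column_stack([[0,0,1],a[:,0],b[:,2],b[:,0],/' fk.py
python3 - <<'E'
from fk import *
print(fit())
q=get_state()['q']
H=lambda az,t,z:Rt([np.cos(az)*np.cos(t),np.sin(az)*np.cos(t),-np.sin(t)],z)
rd=np.radians
t=rd(30)
print('grasp cup');q1=ik([.438,.151-.019*np.cos(t),.045-.019*np.sin(t)],H(-np.pi/2,t,[1,0,0]),q)
for az,tt in((-90,15),(-90,0)):
    print('pour',az,tt);R=H(rd(az),rd(tt),[1,0,0]);p=np.array([.575,-.058,.20])+.019*R[:,0]
    q2=ik(p,R,q)
E
```

```text
(array([ 0.1261,  0.0806,  0.3706, -0.0256,  0.3451,  0.087 ,  0.1204]), np.float64(0.11705193602895214), np.int32(7), np.float64(8.916478666520788e-16))
grasp cup
q [ 0.4992  0.7861  1.5973 -0.8674  1.4927  0.9203] err mm 3.1563711839204725e-07 rot 5.491865746383061e-09
pour -90 15
q [ 0.0694  0.6606  1.2882 -1.3022  1.5375  0.3826] err mm 2.3467181762228702e-07 rot 5.439678404272561e-09
pour -90 0
q [ 0.076   0.6937  1.2768 -1.42    1.64    0.4092] err mm 1.7737497818610595 rot 0.1708328811608317
```

```bash
sed -i 's/a\[:,0\],b\[:,2\],b\[:,0\],/a[:,0],a[:,1],b[:,2],/' fk.py
cat >> fk.py <<'E'
H=lambda az,t,z:Rt([np.cos(az)*np.cos(t),np.sin(az)*np.cos(t),-np.sin(t)],z)
rd=np.radians
E
python3 - <<'E'
from fk import *
print(fit())
q=get_state()['q']
t=rd(30)
print('grasp cup');q1=ik([.438,.151-.019*np.cos(t),.045-.019*np.sin(t)],H(-np.pi/2,t,[1,0,0]),q)
for az,tt in((-90,15),(-90,5)):
    print('pour',az,tt);R=H(rd(az),rd(tt),[1,0,0]);p=np.array([.575,-.058,.20])+.019*R[:,0]
    q2=ik(p,R,q)
s8=rd(8.3)
for th in(0,20,35):
    for b in([.6,.362],[.612,.278]):
        R=H(s8,rd(th),[-np.sin(s8),np.cos(s8),0])
        for q0 in([.5,.6,1.4,-1.2,1.,0],[.5,.6,1.4,3.1,.5,0]):
                print('bar',th,b,end=' ');ik(np.array([*b,.105])+.012*R[:,0],R,np.array(q0))
E
```

```text
(array([0.1301, 0.    , 0.1175, 0.5371, 0.3508, 0.103 , 0.2575]), np.float64(3.885780586188048e-16), np.int32(7), np.float64(8.916478666520788e-16))
grasp cup
q [ 0.4753  0.8265  1.5827 -0.8859  1.4638  0.9298] err mm 3.314637931059905e-07 rot 7.018718929621304e-09
pour -90 15
q [ 0.0942  0.7081  1.4342 -1.3001  1.5072  0.5752] err mm 2.8262203182628994e-07 rot 7.006869473757846e-09
pour -90 5
q [ 0.106   0.7684  1.4416 -1.42    1.6032  0.6465] err mm 0.37418289810314714 rot 0.024770135881029307
bar 0 [0.6, 0.362] q [ 0.5493  0.6545  1.5431 -1.42    0.4998  0.1474] err mm 18.77009147943387 rot 0.8920039858587037
bar 0 [0.6, 0.362] q [0.4955 0.8927 1.823  3.5235 1.1724 1.4162] err mm 4.921405863245724e-07 rot 1.4827646444669697e-08
bar 0 [0.612, 0.278] q [ 0.3297  0.5656  1.6739 -1.42    0.2056 -0.0134] err mm 21.273760154080758 rot 0.951948801187033
bar 0 [0.612, 0.278] q [0.3121 0.8845 1.9435 3.3173 1.2617 1.5169] err mm 5.390206345497665e-07 rot 1.646746618168133e-08
bar 20 [0.6, 0.362] q [ 0.4933  0.632   1.5961 -1.42    0.339   0.0755] err mm 10.312533709288903 rot 0.453668547275
[... 164 characters left out ...]
5721  1.6925 -1.42    0.17   -0.0338] err mm 11.99556961752334 rot 0.5075941701044542
bar 20 [0.612, 0.278] q [0.3065 0.6968 1.8964 3.3835 0.6835 1.4375] err mm 4.426205047161975e-07 rot 1.9582033936703882e-08
bar 35 [0.6, 0.362] q [ 0.4655  0.626   1.6253 -1.42    0.2623  0.0541] err mm 2.7183798794811267 rot 0.11638233102772647
bar 35 [0.6, 0.362] q [0.4656 0.6417 1.6795 4.3077 0.2848 0.6081] err mm 5.795940532890607e-07 rot 2.6362126953124752e-08
bar 35 [0.612, 0.278] q [ 0.3148  0.5792  1.7041 -1.42    0.17   -0.0364] err mm 4.204497099426016 rot 0.17332108869910567
bar 35 [0.612, 0.278] q [0.2964 0.602  1.7902 3.6906 0.2392 1.1219] err mm 5.150095452977809e-07 rot 2.5089487424123783e-08
```

```bash
python3 - <<'E'
from fk import *
R=H(-np.pi/2,rd(30),[1,0,0])
g=np.array([.438,.1515,.045])
a=g+(.027-.10)*R[:,0];b=g+.027*R[:,0]
p,r=go(a,R);print(a,b)
E
```

```text
INC [155.6  58.4  -1. ] [ 0.1 -0.2 -5.2] rows>= 2.7
[0.438  0.2147 0.0815] [0.438  0.1281 0.0315]
```

Call:
{"fn": "step_arm", "kwargs": {"increments": [50, 20, -1, 0, 0, -2, 100, 40, -1, 0, 0, -4, 140, 53, -1, 0, 0, -5, 156, 58, -1, 0, 0, -5.2, 156, 58, -1, 0, 0, -5.2, 156, 58, -1, 0, 0, -5.2]}}

```text
clock: 7.7
eef_pos: [0.4382, 0.2163, 0.0816]
tcp_rot: [-1.574, 0.524, -1.572]
contact_force: [-0.7, 0.3, 0.2]
finger_gap: 0.0853
```

```bash
python3 - <<'E'
from fk import *
R=H(-np.pi/2,rd(30),[1,0,0])
cup('e')
g=np.array([.438,.1515,.045])
go(g+.027*R[:,0],R);print(get_state()['eef_pos'])
E
```

```text
[('scene', 109, ((439.3168640136719, 153.17657470703125), 35.67670822143555), np.float64(0.06841243936891996)), ('top', 45, ((438.1088562011719, 152.5600128173828), 32.209590911865234), np.float64(0.07026254688362871))]
INC [101.3  -1.    0.1] [ 0.2 -0.1  0. ] rows>= 1.6
[0.438  0.2164 0.0813]
```

Call:
{"fn": "step_arm", "kwargs": {"increments": [25, -1, 0.5, 0, 0, 0, 50, -1, 0.5, 0, 0, 0, 75, -1, 0.5, 0, 0, 0, 92, -1, 0.5, 0, 0, 0, 100, -1, 0.5, 0, 0, 0, 100, -1, 0.5, 0, 0, 0]}}

```text
clock: 8.55
eef_pos: [0.4379, 0.1285, 0.0313]
tcp_rot: [-1.577, 0.522, -1.574]
contact_force: [-0.2, -0.3, 1.0]
finger_gap: 0.0857
```

Call:
{"fn": "step_arm", "kwargs": {"increments": [0, 0, 0, 0, 0, 0, 0, 0, 0, 0, 0, 0, 0, 0, 0, 0, 0, 0, 0, 0, 0, 0, 0, 0, 0, 0, 0, 0, 0, 0], "fingers": 1, "grip_force": 80}}

```text
clock: 9.18
eef_pos: [0.4383, 0.129, 0.0318]
tcp_rot: [-1.575, 0.522, -1.572]
contact_force: [0.4, 4.0, 6.4]
finger_gap: 0.0626
```

Call:
{"fn": "step_arm", "kwargs": {"increments": [-15, -26, 0, 0, 0, 0, -30, -52, 0, 0, 0, 0, -50, -87, 0, 0, 0, 0, -70, -121, 0, 0, 0, 0, -85, -147, 0, 0, 0, 0, -85, -147, 0, 0, 0, 0]}}

```text
clock: 9.93
eef_pos: [0.4389, 0.1292, 0.202]
tcp_rot: [-1.573, 0.524, -1.572]
contact_force: [-0.5, 0.1, -2.6]
finger_gap: 0.0629
```

```bash
python3 - <<'E'
from fk import *
s=log()
o=look('f')
R=H(-np.pi/2,rd(15),[1,0,0])
c=uf-.10*ux+.040*uy;c[2]=.25;b=c+.027*R[:,0]
go(b,R);q=ik(b,R,s['q']);c[2]=.20;b2=c+.027*R[:,0];q=ik(b2,R,q);ik(b2,R@E_('x',rd(-150)),q);print(b,b2)
cv2.imwrite('pics/f2.png',cv2.resize(o['scene'][0][50:300,150:450],(800,600)))
E
```

```text
q [ 0.4655  0.5633  1.4874 -0.892   1.6853  0.645 ] pos [0.4389 0.1292 0.202 ] F [-0.5146  0.0805 -2.6354] gap 0.06294463818697177 t 9.925
R [[-0.000828147107484245, -0.0022031715144146258, 0.9999972300999871], [-0.865706428709719, 0.5005519257725336, 0.0003858705383037453], [-0.5005513894327263, -0.8657037112319008, -0.0023218303730530576]]
INC [ 169.7 -148.4  125.8] [  0.4  -0.1 -14.9] rows>= 4.1
q [ 0.0683  0.623   1.4403 -1.308   1.5065  0.493 ] err mm 1.3317226783387555e-07 rot 2.2975630390059187e-09
q [ 0.0683  0.693   1.4802 -1.3164  1.4783  0.5996] err mm 4.403811139858284e-08 rot 1.1697632869397763e-09
q [ 0.0683  0.693   1.4802 -1.3164  1.4783 -2.0184] err mm 7.094391498373533e-07 rot 2.336247848899481e-08
[ 0.5644 -0.0923  0.243 ] [ 0.5644 -0.0923  0.193 ]
```

View pics/f2.png

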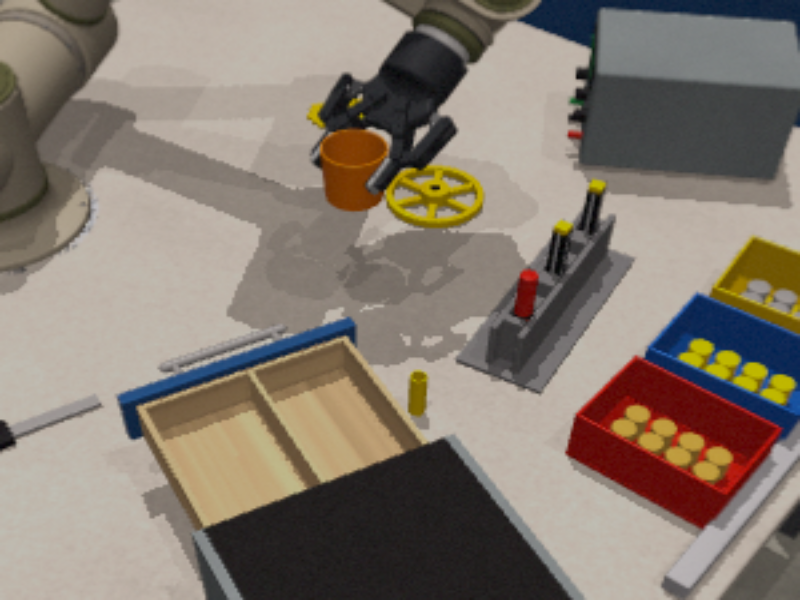

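The cup is held upright at about (355,165) in the crop, clear of the bench. Next I'll carry it over the left bay.

Call:
{"fn": "step_arm", "kwargs": {"increments": [15, -30, 12, 0, 0, 0, 35, -50, 30, 0, 0, -2, 58, -70, 48, 0, 0, -4, 82, -90, 66, 0, 0, -6, 106, -110, 84, 0, 0, -9, 130, -125, 102, 0, 0, -12, 155, -140, 118, 0, 0, -14, 170, -148, 126, 0, 0, -15, 170, -148, 126, 0, 0, -15, 170, -148, 126, 0, 0, -15]}}

```text
clock: 11.28
eef_pos: [0.5647, -0.0916, 0.2436]
tcp_rot: [-1.577, 0.261, -1.572]
contact_force: [0.9, 0.2, -1.9]
finger_gap: 0.063
```

```bash
python3 - <<'E'
from fk import *
s=log()
R=H(-np.pi/2,rd(15),[1,0,0])
c=uf-.10*ux+.040*uy;c[2]=.20;b=c+.027*R[:,0];go(b,R)
o=look('g')
cv2.imwrite('pics/g2.png',np.hstack([cv2.resize(o['scene'][0][120:320,180:380],(400,400)),cv2.resize(o['top'][0][90:240,240:390],(400,400))]))
E
```

```text
q [ 0.0697  0.6235  1.4381 -1.3078  1.5094  0.4857] pos [ 0.5647 -0.0916  0.2436] F [ 0.8717  0.1803 -1.8692] gap 0.06300597545483635 t 11.275
R [[-0.0008852125273699496, -0.005981818949994444, 0.9999817169532805], [-0.9661923165239537, 0.25782151881511006, 0.0006869686644092043], [-0.257820914374411, -0.9661740434714231, -0.006007814346602691]]
INC [13.8 48.7  0.1] [ 0.3 -0.1  0.1] rows>= 0.8
```

View pics/g2.png

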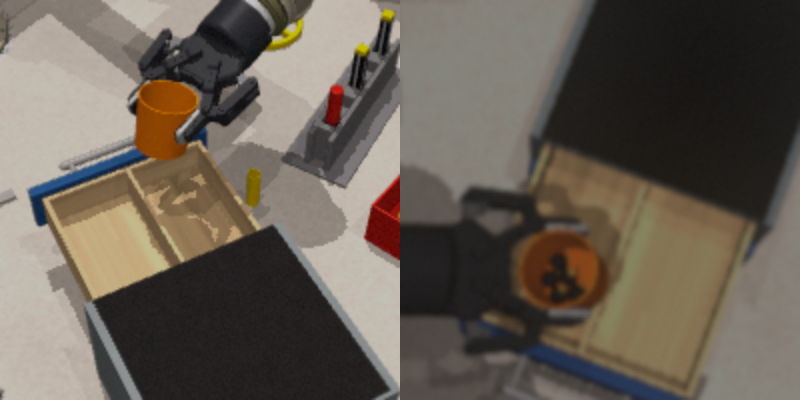

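Call:
{"fn": "step_arm", "kwargs": {"increments": [8, 16, 0, 0, 0, 0, 15, 32, 0, 0, 0, 0, 19, 47, 0, 0, 0, 0, 19, 47, 0, -8, 0, 0, 19, 47, 0, -17, 0, 0, 19, 47, 0, -26, 0, 0, 19, 47, 0, -35, 0, 0, 19, 47, 0, -44, 0, 0, 19, 47, 0, -52, 0, 0, 19, 47, 0, -60, 0, 0]}}

```text
clock: 12.62
eef_pos: [0.5647, -0.0984, 0.193]
tcp_rot: [-2.629, 0.26, -1.572]
contact_force: [-0.4, -0.0, -1.6]
finger_gap: 0.0625
```

Call:
{"fn": "step_arm", "kwargs": {"increments": [0, 0, 0, -5, 0, 0, 0, 0, 0, -10, 0, 0, 0, 0, 0, -15, 0, 0, 0, 0, 0, -20, 0, 0, 0, 0, 0, -25, 0, 0, 0, 0, 0, -30, 0, 0, 0, 0, 0, -35, 0, 0, 0, 0, 0, -40, 0, 0, 0, 0, 0, -46, 0, 0, 0, 0, 0, -52, 0, 0]}}

```text
clock: 13.88
eef_pos: [0.5647, -0.0984, 0.193]
tcp_rot: [2.748, 0.26, -1.572]
contact_force: [0.4, -0.4, -1.0]
finger_gap: 0.0629
```

Call:
{"fn": "step_arm", "kwargs": {"increments": [0, 0, 0, -6, 0, 0, 0, 0, 0, -12, 0, 0, 0, 0, 0, -18, 0, 0, 0, 0, 0, -24, 0, 0, 0, 0, 0, -30, 0, 0, 0, 0, 0, -36, 0, 0, 0, 0, 0, -42, 0, 0, 0, 0, 0, -45, 0, 0, 0, 0, 0, -45, 0, 0, 0, 0, 0, -45, 0, 0]}}

```text
clock: 15.12
eef_pos: [0.5647, -0.0985, 0.1934]
tcp_rot: [1.967, 0.26, -1.572]
contact_force: [-0.2, -0.7, -1.6]
finger_gap: 0.0628
```

```bash
python3 - <<'E'
from fk import *
s=log()
o=look('i')
for n in o:
    for k in spot_in(n,'knob0'):
        r,c=map(int,k['at']);P=o[n][2][r,c];print(n,k['at'],k['score'],P,(P-uf)@ux,(P-uf)@uy)
cv2.imwrite('pics/i2.png',np.hstack([cv2.resize(o['scene'][0][120:320,180:380],(400,400)),cv2.resize(o['top'][0][90:240,240:390],(400,400))]))
E
```

```text
q [ 0.0577  0.6919  1.4834 -1.3232  1.4713 -2.1451] pos [ 0.5647 -0.0985  0.1934] F [-0.1642 -0.696  -1.5899] gap 0.06275128750163918 t 15.125
R [[-0.0012108358212594983, -0.3866190740374647, -0.9222387030845254], [-0.9663883888721307, -0.23664046401679764, 0.10047274577238535], [-0.257083674568693, 0.8913624304290193, -0.3733376513157094]]
```

View pics/i2.png

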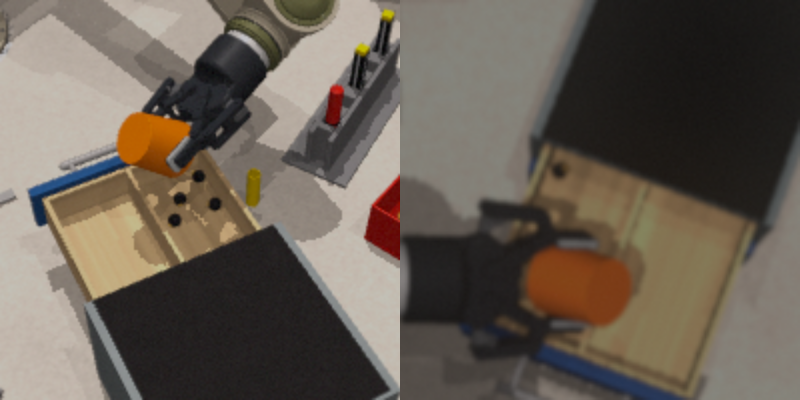

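Four knobs are visible in the left bay in the scene crop, at (198,175), (180,198), (215,204) and (175,220). A fifth may be hidden or still in the cup, so I'll shake it a little further and then roll back upright.

Call:
{"fn": "step_arm", "kwargs": {"increments": [0, 0, 0, -10, 0, 0, 0, 0, 0, -20, 0, 0, 0, 0, 0, -10, 0, 0, 0, 0, 0, -20, 0, 0, 0, 0, 0, -20, 0, 0, 0, 0, 0, -10, 0, 0, 0, 0, 0, 0, 0, 0, 0, 0, 0, 10, 0, 0, 0, 0, 0, 20, 0, 0, 0, 0, 0, 30, 0, 0]}}

```text
clock: 16.58
eef_pos: [0.5647, -0.0987, 0.1935]
tcp_rot: [2.5, 0.26, -1.572]
contact_force: [0.2, 0.4, -0.7]
finger_gap: 0.0625
```

Call:
{"fn": "step_arm", "kwargs": {"increments": [-3, -5, 0, 10, 0, 0, -6, -5, 0, 20, 0, 0, -10, -5, 0, 30, 0, 0, -10, -5, 0, 40, 0, 0, -10, -5, 0, 50, 0, 0, -10, -5, 0, 60, 0, 0, -10, -5, 0, 70, 0, 0, -10, -5, 0, 80, 0, 0, -10, -5, 0, 90, 0, 0, -10, -5, 0, 100, 0, 0]}}

```text
clock: 17.82
eef_pos: [0.5687, -0.0882, 0.1932]
tcp_rot: [-2.038, 0.26, -1.572]
contact_force: [0.3, -0.7, -1.6]
finger_gap: 0.0628
```

```bash
python3 - <<'E'
from fk import *
s=log()
R=H(-np.pi/2,rd(30),[1,0,0])
for c in([.40,.12,.12],[.40,.12,.0465]):
    b=np.array(c)+.027*R[:,0];b[2]+=0;go(b,R);ik(b,R,s['q'])
R=H(-np.pi/2,rd(15),[1,0,0]);c=uf-.10*ux+.06*uy;c[2]=.25;b=c+.027*R[:,0];go(b,R)
E
```

```text
q [ 0.0751  0.7002  1.4635 -1.3125  1.4882  0.1248] pos [ 0.5687 -0.0882  0.1932] F [ 0.2622 -0.6811 -1.6429] gap 0.06275822337369676 t 17.825
R [[-0.0012802599173623586, -0.45020309822103793, 0.892925266350282], [-0.9663543672005657, 0.23022773500173832, 0.11469275054842598], [-0.25721119323804337, -0.8627353941899842, -0.4353504814341132]]
INC [-156.1  193.3  -91.7] [26.6 -3.6 14.8] rows>= 4.2
q [ 0.4426  0.6509  1.7125 -0.9046  1.475   0.8798] err mm 2.7415988335239076e-07 rot 5.952817354591574e-09
INC [-137.2  256.7  -59.7] [26.6 -3.6 14.8] rows>= 4.8
q [ 0.4426  0.7899  1.7408 -0.9243  1.3727  1.0137] err mm 3.2185029697941234e-07 rot 7.61008581611722e-09
INC [-26.6 -41.3 -16.9] [26.8 -0.1  0.1] rows>= 2.5
```

Call:
{"fn": "step_arm", "kwargs": {"increments": [-8, -14, -6, 9, 0, 0, -17, -28, -12, 18, 0, 0, -27, -41, -17, 26.8, 0, 0, -27, -41, -17, 26.8, 0, 0, -27, -41, -17, 26.8, 0, 0]}}

```text
clock: 18.45
eef_pos: [0.5722, -0.0736, 0.2421]
tcp_rot: [-1.583, 0.26, -1.573]
contact_force: [0.3, -0.4, -0.9]
finger_gap: 0.0629
```

```bash
python3 - <<'E'
from fk import *
s=log()
R=H(-np.pi/2,rd(30),[1,0,0])
for c in([.40,.12,.14],):
    b=np.array(c)+.027*R[:,0];go(b,R)
o=look('j')
cv2.imwrite('pics/j2.png',np.hstack([cv2.resize(o['scene'][0][120:300,180:360],(400,400),interpolation=2),cv2.resize(o['top'][0][130:230,260:360],(400,400),interpolation=2)]))
E
```

```text
q [ 0.0994  0.6428  1.4015 -1.2936  1.5404  0.4707] pos [ 0.5722 -0.0736  0.2421] F [ 0.3164 -0.4237 -0.8816] gap 0.06293983751782309 t 18.45
R [[-0.0017232596610115558, -0.011320623827333398, 0.9999344347767511], [-0.9663300139655686, 0.2573028321293386, 0.0012476728439007045], [-0.2573000864466328, -0.9662645062581889, -0.011382858172438615]]
INC [-134.5  157.5 -170.7] [ 0.6 -0.2 15.1] rows>= 4.3
```

View pics/j2.png

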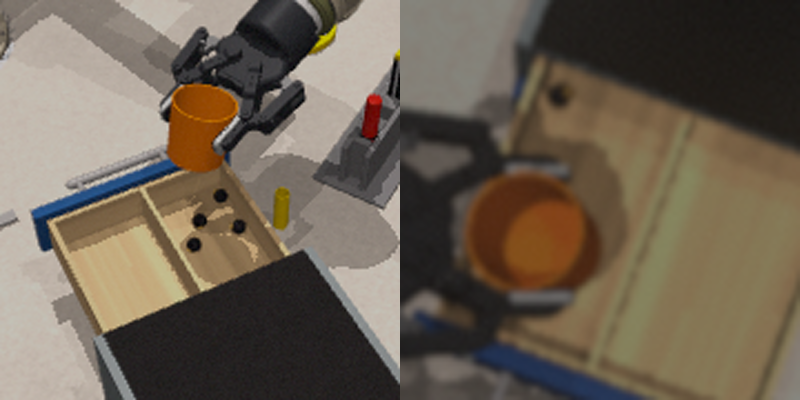

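The cup is empty. Four knobs are visible in the bay in the scene view, plus one at (557,95) in the top crop, which may be one of those four. Next I'll set the cup down.

Call:
{"fn": "step_arm", "kwargs": {"increments": [-30, 20, -35, 0, 0, 3, -60, 50, -70, 0, 0, 6, -90, 85, -110, 0, 0, 9, -115, 125, -145, 0, 0, 12, -134, 157, -171, 0.6, 0, 15, -134, 157, -171, 0.6, 0, 15, -134, 157, -171, 0.6, 0, 15]}}

```text
clock: 19.42
eef_pos: [0.4009, 0.0959, 0.1273]
tcp_rot: [-1.57, 0.521, -1.573]
contact_force: [0.9, 0.1, -1.0]
finger_gap: 0.0626
```

```bash
python3 - <<'E'
from fk import *
s=log()
R=H(-np.pi/2,rd(30),[1,0,0])
b=np.array([.40,.12,.0455])+.027*R[:,0];go(b,R)
o=look('k')
for n in o:
    im,d,P=o[n];L=(P-uf)@np.column_stack([ux,uy,[0,0,1]])
    m=(L[...,0]>-.143)&(L[...,0]<.06)&(L[...,1]>.008)&(L[...,1]<.099)&(P[...,2]>.08)&(P[...,2]<.125)&(im.max(2)<50)
    k,l,st,c=cv2.connectedComponentsWithStats(m.astype(np.uint8))
    print(n,[(st[i,4],c[i].round(),L[l==i].mean(0).round(3)) for i in range(1,k) if st[i,4]>5])
    m=(P[...,2]<.07)&(P[...,2]>.0)
    # cup underside height
    hsv=cv2.cvtColor(im,cv2.COLOR_BGR2HSV);m=(hsv[...,0]<16)&(hsv[...,1]>130)&(abs(P[...,0]-.4)<.06)&(abs(P[...,1]-.12)<.06)
    print('cup z',np.nanpercentile(P[m][:,2],[1,50,99]))
E
```

```text
q [ 0.4407  0.6158  1.697  -0.9028  1.5081  0.8413] pos [0.4009 0.0959 0.1273] F [ 0.8635  0.0642 -0.9521] gap 0.06255161110528747 t 19.425
R [[-0.0018405786140849312, 0.0021521126648003097, 0.9999959903326832], [-0.867170473381406, 0.49800426963921884, -0.0026678674211477738], [-0.4980080143590402, -0.8671719067360211, 0.0009496325498840053]]
INC [46.9 83.  -1. ] [-0.1 -0.1  0.1] rows>= 1.5
scene [(np.int32(26), array([279., 208.]), array([-0.117,  0.088, -0.052])), (np.int32(25), array([269., 219.]), array([-0.095,  0.051, -0.052])), (np.int32(25), array([287., 222.]), array([-0.068,  0.085, -0.051])), (np.int32(24), array([267., 230.]), array([-0.068,  0.03 , -0.051]))]
cup z [0.0992 0.1382 0.1627]
top [(np.int32(9), array([299., 154.]), array([ 0.015,  0.087, -0.052])), (np.int32(11), array([286., 185.]), array([-0.073,  0.087, -0.051])), (np.int32(12), array([307., 193.]), array([-0.073,  0.032, -0.051])), (np.int32(9), array([295., 200.]), array([-0.101,  0.053, -0.051])), (np.int32(12), array([278., 202.]), array([-0.121,  0.09 , -0.051]))]
cup z [0.0937 0.1008 0.1625]
```

All five knobs are in the left bay, matching the count seen in the cup.

Call:
{"fn": "step_arm", "kwargs": {"increments": [12, 21, -1, 0, 0, 0, 24, 42, -1, 0, 0, 0, 36, 62, -1, 0, 0, 0, 43, 74, -1, 0, 0, 0, 46, 79, -1, 0, 0, 0, 47, 82, -1, 0, 0, 0, 47, 82, -1, 0, 0, 0, 47, 82, -1, 0, 0, 0]}}

```text
clock: 20.52
eef_pos: [0.3994, 0.0965, 0.033]
tcp_rot: [-1.569, 0.522, -1.573]
contact_force: [0.1, 0.2, -0.5]
finger_gap: 0.0628
```

Call:
{"fn": "step_arm", "kwargs": {"increments": [0, 0, 0, 0, 0, 0, 0, 0, 0, 0, 0, 0, 0, 0, 0, 0, 0, 0, 0, 0, 0, 0, 0, 0], "fingers": -1}}

```text
clock: 21.02
eef_pos: [0.3993, 0.0964, 0.0327]
tcp_rot: [-1.57, 0.522, -1.573]
contact_force: [-0.3, 0.3, -0.1]
finger_gap: 0.0855
```

Call:
{"fn": "step_arm", "kwargs": {"increments": [-15, 0, 0, 0, 0, 0, -40, 0, 0, 0, 0, 0, -80, 0, 0, 0, 0, 0, -120, -10, 0, 0, 0, 0, -140, -60, 0, 0, 0, 0, -160, -110, 0, 0, 0, 0, -160, -110, 0, 0, 0, 0]}}

```text
clock: 21.9
eef_pos: [0.3996, 0.1811, 0.2111]
tcp_rot: [-1.563, 0.526, -1.569]
contact_force: [0.2, -0.3, -0.7]
finger_gap: 0.0853
```

```bash
python3 - <<'E'
from fk import *
s=log()
cup('l')
# branch flip path: tool heading left then forward, in joint terms
R1=H(rd(98.3),rd(20),[-1,0,0]); 
for sg in(1,-1):
  for pos in([.45,.0,.35],[.45,.1,.35]):
    R=H(rd(110),rd(10),[sg,0,0]);print('left',sg,pos);q=ik(np.array(pos),R,np.array([0,.4,1.2,1.2,1.5,0.]))
    R=H(rd(8.3),rd(10),[0,sg,0]);print('fwd');q=ik(np.array([.45,.25,.30]),R,np.array([.3,.4,1.2,3.2,1.,1.2*sg]))
E
```

```text
q [ 0.5825  0.5582  1.4625 -0.8317  1.7814  0.7005] pos [0.3996 0.1811 0.2111] F [ 0.1632 -0.3495 -0.672 ] gap 0.08526899378204499 t 21.9
R [[0.0011766819988989208, 0.007418717070985903, 0.9999717886303068], [-0.8647047196551856, 0.5022732424850053, -0.0027088170197800965], [-0.5022791686159411, -0.8646771377344381, 0.007006015548028766]]
[('scene', 121, ((399.3957214355469, 118.42920684814453), 35.096988677978516), np.float64(0.06991053852990403)), ('top', 41, ((399.5756530761719, 120.13916778564453), 32.291141510009766), np.float64(0.06824967544917214))]
left 1 [0.45, 0.0, 0.35]
q [-0.6193  0.5253  1.3389  0.9478  2.384  -0.5978] err mm 3.951644342533926e-07 rot 5.275732149521352e-09
fwd
q [0.4057 0.1556 2.1734 3.5899 0.6262 1.2709] err mm 2.6293682556217595e-07 rot 6.411750500117077e-09
left 1 [0.45, 0.1, 0.35]
q [-0.4658  0.4733  1.4353  1.0348  2.2377 -0.5398] err mm 3.0519816988455776e-07 rot 5.921634964972871e-09
fwd
q [0.4057 0.1556 2.1734 3.5899 0.6262 1.2709] err mm 2.6293682556217595e-07 rot 6.411750500117077e-09
left -1 [0.45, 0.0, 0.35]
q [-0.6193  0.5253  1.3389  0.9478  2.384   2.5438] err mm 8.865128837537544e-07 rot 1.856739012584527e-08
fwd
q [ 0.4057  0.1556  2.1734  3.5899  0.6262 -1.8707] err mm 5.826816794124527e-07 rot 2.0743515341778437e-08
left -1 [0.45, 0.1, 0.35]
q [-0.4658  0.4733  1.4353  1.0348  2.2377  2.6018] err mm 8.194723513812391e-07 rot 1.8798063456283057e-08
fwd
q [ 0.4057  0.1556  2.1734  3.5899  0.6262 -1.8707] err mm 5.826816794124527e-07 rot 2.0743515341778437e-08
```

```bash
python3 - <<'E'
from fk import *
P=np.load('scene.npz')['P'];T=np.load('top.npz')['P']
for n,Q in(('s',P),('t',T)):
    m=(Q[...,2]>.06)&(Q[...,1]>.40)&(Q[...,0]<.75)&(Q[...,0]>.2)
    q=Q[m];q=q[q[:,1]<.9]
    print(n,len(q),np.percentile(q[:,2],[50,99]))
    m=q[:,2]>np.percentile(q[:,2],99)-.02;print(cv2.boxPoints(cv2.minAreaRect(q[m][:,:2].astype(np.float32)*1000)).round())
q0=np.array(get_state()['q']);az=rd(-81.5);sx=np.array([np.cos(rd(8.5)),np.sin(rd(8.5)),0])
for th in(15,25,40,55):
  for b in([.6,.362],[.612,.278]):
    R=H(az,rd(th),sx);print(th,b,'wrist',np.array([*b,.098])-.245*R[:,0]);ik(np.array([*b,.098])+.012*R[:,0],R,q0)
  f=ux;t=np.cos(rd(90-th))*ux-np.array([0,0,1])*np.sin(rd(90-th))
  R=Rt(t,-uy);c=uf-.071*ux-.03*uy;c[2]=.11;print('lay');ik(c+.012*R[:,0],R,np.array([-.3,.5,1.4,0,1.2,1.5]))
  c=uf-.071*ux-.07*uy;c[2]=.11;print('lay');ik(c+.012*R[:,0],R,np.array([-.3,.5,1.4,0,1.2,1.5]))
E
```

```text
s 4245 [0.1538 0.1623]
[[406. 664.]
 [493. 522.]
 [698. 647.]
 [612. 789.]]
t 5757 [0.156  0.1625]
[[402. 665.]
 [487. 525.]
 [695. 652.]
 [610. 791.]]
15 [0.6, 0.362] wrist [0.565  0.5961 0.1614]
q [ 0.6691  1.1686  0.6276 -1.1653  1.9939  0.3838] err mm 7.441091409360303e-07 rot 1.2337533304199983e-08
15 [0.612, 0.278] wrist [0.577  0.5121 0.1614]
q [ 0.5735  1.0773  0.8639 -1.1579  1.8522  0.4865] err mm 4.2631297648467295e-07 rot 7.191846033037088e-09
lay
q [-0.4565  0.4795  1.5949  0.0204  0.8059  1.5018] err mm 1.7074127917848735e-07 rot 5.3810799157353776e-09
lay
q [-0.5357  0.472   1.6096  0.0489  0.8011  1.4053] err mm 1.9479252671966388e-07 rot 6.180433276196345e-09
25 [0.6, 0.362] wrist [0.5672 0.5816 0.2015]
q [ 0.6533  1.1057  0.6608 -1.0085  1.9261  0.4136] err mm 6.428502215148017e-07 rot 1.0741763842509775e-08
25 [0.612, 0.278] wrist [0.5792 0.4976 0.2015]
q [ 0.5558  1.0157  0.8861 -1.0154  1.7745  0.4808] err mm 3.736380945239647e-07 rot 6.089487581551912e-09
lay
q [-0.4614  0.4466  1.7197  0.0507  0.5403  1.4714] err mm 2.8906929397362e-07 rot 9.586099363674707e-09
[... 463 characters left out ...]
17    1.195 ] err mm 1.1193813045270706 rot 0.043044682621900025
lay
q [-0.5727  0.4311  1.9088  0.7754  0.17    0.6683] err mm 0.447133140175525 rot 0.019103874339438574
55 [0.6, 0.362] wrist [0.5792 0.501  0.2987]
q [ 0.5594  0.9183  0.811  -0.5566  1.6679  0.4287] err mm 4.786288034023582e-07 rot 7.3385415767358686e-09
55 [0.612, 0.278] wrist [0.5912 0.417  0.2987]
q [ 0.4515  0.8423  0.9848 -0.5799  1.5288  0.3923] err mm 2.24494380147295e-07 rot 4.24129289078918e-09
lay
q [-0.4778  0.5034  2.0571  2.9695  0.3825 -1.4558] err mm 2.876232750227572e-06 rot 1.6140356207953227e-07
lay
q [-0.5874  0.4977  2.0768  2.7504  0.4126 -1.3181] err mm 2.8143917380271347e-06 rot 1.4342332147059186e-07
```

```bash
cat >> fk.py <<'E'
az_s=rd(-81.5);sx=np.array([np.cos(rd(8.5)),np.sin(rd(8.5)),0])
def bar(b,th,back,z=.099): 
    R=H(az_s,rd(th),sx);return np.array([*b,z])+(.012-back)*R[:,0],R
def lay(th,x,y,z,tip=8):
    """grip point local x,y, height z; tip = deg foot-down"""
    a=rd(90-th+tip);t=np.cos(a)*ux-np.array([0,0,1])*np.sin(a);R=Rt(t,-uy);c=uf+x*ux+y*uy;c[2]=z
    return c+.012*t,R
E
python3 - <<'E'
from fk import *
s=get_state();q=s['q']
A=[.5995,.362]
print('wp');p,R=bar(A,32,.07);p2=p+[-.06,.0,.10];go(p2,R);q=ik(p2,R,q)
print('standoff',p);q=ik(p,R,q);p,R=bar(A,32,0);q=ik(p,R,q);print(p)
p=p+[0,0,.10];q=ik(p,R,q)
D=cloud('top',camera('top')[1]);L=(D-uf)@np.column_stack([ux,uy,[0,0,1]])
m=(abs(L[...,0]+.05)<.03)&(D[...,2]>.118)&(D[...,2]<.14)&(abs(L[...,1])<.13)
h,e=np.histogram(L[m][:,1],np.arange(-.13,.131,.004));print([(round(a,3),int(b)) for a,b in zip(e,h) if b>2])
E
```

```text
wp
INC [-210.4   96.2  132.6] [-4.5 -7.4  2. ] rows>= 4.3
q [ 0.7503  0.9464  0.5535 -0.955   2.1135  0.2832] err mm 8.394731183172e-07 rot 1.3080041454613171e-08
standoff [0.5922 0.4106 0.1297]
q [ 0.7012  1.1104  0.4591 -0.938   2.0331  0.3149] err mm 9.238572532502682e-08 rot 9.371391231400187e-10
q [ 0.638   1.0591  0.6912 -0.9011  1.8732  0.4285] err mm 1.9049120812758799e-07 rot 3.781636258957661e-09
[0.601  0.3519 0.0926]
q [ 0.638   0.974   0.5964 -0.9548  1.9812  0.2749] err mm 3.194931720677948e-07 rot 4.208046495228168e-09
[(np.float64(-0.106), 25), (np.float64(-0.102), 41), (np.float64(0.002), 34), (np.float64(0.006), 14), (np.float64(0.098), 26), (np.float64(0.102), 38)]
```

Call:
{"fn": "step_arm", "kwargs": {"increments": [-40, 15, 22, -0.7, -1.2, 0.3, -80, 34, 47, -1.5, -2.5, 0.7, -120, 52, 73, -2.5, -4, 1, -160, 72, 100, -3.5, -5.6, 1.5, -195, 88, 122, -4, -7, 2, -210, 96, 133, -4.5, -7.4, 2, -210, 96, 133, -4.5, -7.4, 2, -210, 96, 133, -4.5, -7.4, 2], "fingers": -0.15, "grip_force": 60}}

```text
clock: 23.05
eef_pos: [0.5327, 0.4093, 0.2283]
tcp_rot: [-1.573, 0.556, -1.424]
contact_force: [-0.5, 0.3, 0.3]
finger_gap: 0.0491
```

```bash
python3 - <<'E'
from fk import *
log();p,R=bar([.5995,.362],32,.07);go(p,R);p,R=bar([.5995,.362],32,0);go(p,R)
E
```

```text
q [ 0.7487  0.9471  0.5579 -0.9557  2.1117  0.2839] pos [0.5327 0.4093 0.2283] F [-0.4759  0.3033  0.2963] gap 0.04906227594076489 t 23.05
R [[0.12398362798064466, -0.07951725876751037, 0.989093052018291], [-0.840458593923134, 0.5214778552374145, 0.14727592606306922], [-0.5275011013197086, -0.8495515593859426, -0.002176247092463668]]
INC [58.2 79.7 59.3] [ 0.1 -0.1  0.2] rows>= 1.8
INC [128.2  79.9  59.4] [ 0.1 -0.1  0.2] rows>= 2.6
```

Call:
{"fn": "step_arm", "kwargs": {"increments": [10, 25, 20, 0, 0, 0, 30, 50, 40, 0, 0, 0, 58, 80, 59, 0, 0, 0, 58, 80, 59, 0, 0, 0, 80, 80, 59, 0, 0, 0, 100, 80, 59, 0, 0, 0, 120, 80, 59, 0, 0, 0, 128, 80, 59, 0, 0, 0, 128, 80, 59, 0, 0, 0]}}

```text
clock: 24.18
eef_pos: [0.601, 0.3529, 0.0952]
tcp_rot: [-1.57, 0.557, -1.422]
contact_force: [0.4, 0.7, 0.5]
finger_gap: 0.0493
```

```bash
python3 - <<'E'
from fk import *
s=log();p,R=bar([.5995,.362],32,0);go(p,R)
o=look('m');cv2.imwrite('pics/m2.png',np.hstack([cv2.resize(o['scene'][0][80:230,290:440],(400,400),interpolation=2),cv2.resize(o['top'][0][140:240,90:190],(400,400),interpolation=2)]))
E
```

```text
q [ 0.6392  1.0583  0.686  -0.9033  1.8781  0.425 ] pos [0.601  0.3529 0.0952] F [0.3999 0.6942 0.4617] gap 0.049256825991993866 t 24.175
R [[0.1256705789019545, -0.07720570224517137, 0.9890632867209651], [-0.8393295083460366, 0.5232332861029163, 0.14748865967776853], [-0.5288977992183824, -0.848684987409801, 0.0009540058583752953]]
INC [ 2.2  1.7 -0.1] [-0.1  0.   0.1] rows>= 0.0
```

View pics/m2.png

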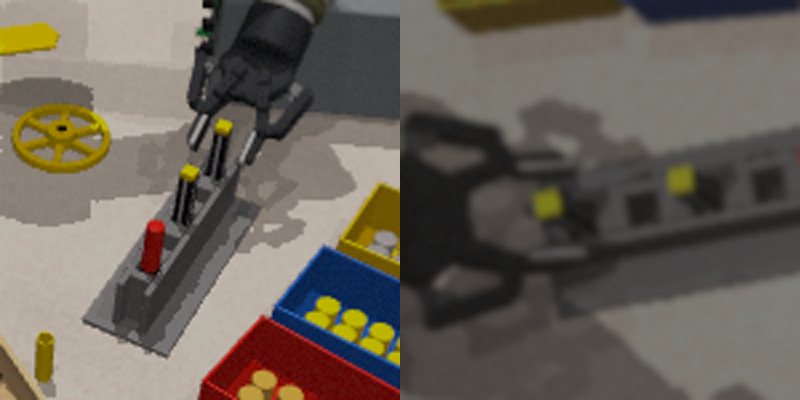

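The left bar's cap at (547,205) in the top crop sits between the two fingers. Now I'll close and lift.

Call:
{"fn": "step_arm", "kwargs": {"increments": [2, 1.5, 0, 0, 0, 0, 2, 1.5, 0, 0, 0, 0, 2, 1.5, 0, 0, 0, 0, 2, 1.5, 0, 0, 0, 0, 2, 1.5, 0, 0, 0, 0, 2, 1.5, 0, 0, 0, 0], "fingers": 1}}

```text
clock: 25.02
eef_pos: [0.6019, 0.3526, 0.0938]
tcp_rot: [-1.566, 0.558, -1.42]
contact_force: [0.2, 3.3, 6.7]
finger_gap: 0.014
```

Call:
{"fn": "step_arm", "kwargs": {"increments": [-8, -13, 0, 0, 0, 0, -18, -29, 0, 0, 0, 0, -30, -48, 0, 0, 0, 0, -44, -70, 0, 0, 0, 0, -58, -93, 0, 0, 0, 0, -69, -110, 0, 0, 0, 0, -79, -127, 0, 0, 0, 0, -79, -127, 0, 0, 0, 0]}}

```text
clock: 26.02
eef_pos: [0.6014, 0.3518, 0.243]
tcp_rot: [-1.568, 0.558, -1.421]
contact_force: [0.4, -0.0, -0.9]
finger_gap: 0.0139
```

```bash
python3 - <<'E'
from fk import *
s=log();q=s['q']
R0=Ro.from_euler('xyz',s['tcp_rot']).as_matrix()
p1,R1=lay(32,-.071,-.064,.25)
go(p1,R1)
from scipy.spatial.transform import Slerp
S=Slerp([0,1],Ro.from_matrix([R0,R1]))
for k in np.linspace(.2,1,5):
    q=ik(s['eef_pos']*(1-k)+p1*k,S(k).as_matrix(),q)
p2,_=lay(32,-.071,-.064,.13);ik(p2,R1,q)
p2,_=lay(32,-.071,-.064,.105);ik(p2,R1,q)
E
```

```text
q [ 0.6377  0.9451  0.5196 -0.9965  2.0395  0.1803] pos [0.6014 0.3518 0.243 ] F [ 0.4152 -0.0251 -0.948 ] gap 0.013856822339412883 t 26.025
R [[0.1263286068358493, -0.07585156453538705, 0.9890842346597422], [-0.8386584347728301, 0.5243534644497574, 0.14732777777433648], [-0.5298047875201777, -0.8481155490126752, 0.0026272882651707796]]
INC [ 438.3 -269.5 -123.4] [122.5  37.6  47.1] rows>= 12.8
q [ 0.4774  0.7625  0.8061 -0.7761  1.9     0.6723] err mm 3.0717614442282743e-07 rot 6.102876076009092e-09
q [ 0.2807  0.59    1.0457 -0.5956  1.6851  1.0352] err mm 2.142212492984772e-07 rot 5.018041787684781e-09
q [ 0.0416  0.437   1.2458 -0.4281  1.429   1.2764] err mm 1.6753241205073614e-07 rot 4.5307359677170444e-09
q [-0.2378  0.3224  1.4033 -0.2231  1.168   1.3996] err mm 1.4102077041805583e-07 rot 4.4183576659560825e-09
q [-0.5335  0.2671  1.5138  0.067   0.9462  1.4092] err mm 1.3981580820306718e-07 rot 5.345479302022664e-09
q [-0.5335  0.4114  1.697   0.0936  0.6197  1.3721] err mm 1.5397764391347162e-07 rot 4.614454457993628e-09
q [-0.5335  0.4501  1.7266  0.1037  0.5518  1.36  ] err mm 2.1755194957984637e-07 rot 6.426478283880311e-09
```

Call:
{"fn": "step_arm", "kwargs": {"increments": [22, -13, -6, 6, 1.9, 2.4, 53, -32, -15, 15, 4.5, 5.7, 88, -54, -25, 24.5, 7.5, 9.4, 123, -75, -35, 34, 10.5, 13, 158, -97, -44, 44, 13.5, 17, 193, -119, -54, 54, 16.5, 21, 228, -140, -64, 64, 19.6, 24.5, 263, -162, -74, 73.5, 22.6, 28.3, 298, -183, -84, 83.3, 25.6, 32, 333, -205, -94, 93, 28.6, 35.8]}}

```text
clock: 27.28
eef_pos: [0.5654, -0.0501, 0.2384]
tcp_rot: [0.391, 1.238, -1.089]
contact_force: [0.8, -0.1, -2.5]
finger_gap: 0.0137
```

```bash
python3 - <<'E'
from fk import *
s=log();p,R=lay(32,-.071,-.064,.25);go(p,R)
E
```

```text
q [-0.1783  0.3457  1.3734 -0.2779  1.2263  1.3706] pos [ 0.5654 -0.0501  0.2384] F [ 0.7786 -0.1139 -2.5149] gap 0.013747322109428426 t 27.275
R [[0.15135500232567817, 0.9862183062069643, 0.06682152178198725], [-0.28965725330178915, 0.10888339078621428, -0.9509169694671349], [-0.9450874768404549, 0.12457070166440892, 0.3021453315975273]]
INC [ 34.1 -23.6 118.6] [30.4  9.4 11.9] rows>= 3.2
```

Call:
{"fn": "step_arm", "kwargs": {"increments": [8, -6, 30, 7.5, 2.3, 3, 17, -12, 60, 15, 4.7, 6, 26, -18, 90, 22.5, 7, 9, 34, -23.6, 118.6, 30.4, 9.4, 11.9, 34, -23.6, 118.6, 30.4, 9.4, 11.9, 34, -23.6, 118.6, 30.4, 9.4, 11.9]}}

```text
clock: 28.02
eef_pos: [0.5562, -0.1735, 0.2397]
tcp_rot: [1.561, 1.155, -0.402]
contact_force: [0.1, 0.8, -0.5]
finger_gap: 0.0138
```

```bash
python3 - <<'E'
from fk import *
s=log()
for z in(.25,.14,.11): p,R=lay(32,-.071,-.064,z);print(z);go(p,R)
o=look('n')
for n in o:
    im,d,P=o[n];L=(P-uf)@np.column_stack([ux,uy,[0,0,1]]);hsv=cv2.cvtColor(im,cv2.COLOR_BGR2HSV)
    m=(hsv[...,0]>20)&(hsv[...,0]<35)&(hsv[...,1]>150)&(L[...,0]>-.2)&(L[...,0]<.1)&(L[...,1]<.0)&(L[...,1]>-.15)&(P[...,2]>.16)
    print(n,m.sum(),'cap local',L[m].mean(0))
cv2.imwrite('pics/n2.png',np.hstack([cv2.resize(o['scene'][0][120:320,180:380],(400,400)),cv2.resize(o['top'][0][90:240,240:390],(400,400))]))
E
```

```text
q [-0.5285  0.2685  1.5087  0.0625  0.9526  1.4091] pos [ 0.5562 -0.1735  0.2397] F [ 0.1479  0.8297 -0.4826] gap 0.013797278928723603 t 28.025
R [[0.3715731725084121, 0.8456414594284781, -0.38317606862603937], [-0.15800375182908832, -0.3491044229626475, -0.923667102519002], [-0.914859656931032, 0.4037531720786727, 0.003896685314975834]]
0.25
INC [ 0.5 -0.6  2. ] [0.4 0.1 0.2] rows>= 0.0
0.14
INC [101.1 -45.    1.5] [0.4 0.1 0.2] rows>= 1.8
0.11
INC [128.5 -57.1   1.4] [0.4 0.1 0.2] rows>= 2.3
scene 11 cap local [-0.0982 -0.0611  0.117 ]
top 0 cap local [nan nan nan]<stdin>:8: RuntimeWarning: Mean of empty slice.
  ret = um.true_divide(
```

View pics/n2.png

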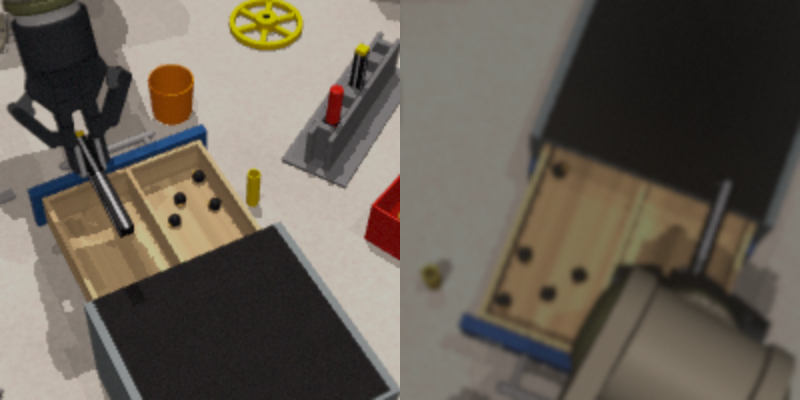

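The bar is held over the right bay, foot at (125,230) in the scene crop, and all five knobs and the driver are in place. I'll lower it with a 6 mm shift towards the front.

Call:
{"fn": "step_arm", "kwargs": {"increments": [-2, -5.5, 1.5, 0, 0, 0, 28, -19, 1.5, 0, 0, 0, 63, -35, 1.5, 0, 0, 0, 98, -50, 1.5, 0.4, 0, 0, 112, -57, 1.5, 0.4, 0, 0, 122, -61, 1.5, 0.4, 0, 0, 126, -63, 1.5, 0.4, 0, 0, 126, -63, 1.5, 0.4, 0, 0]}}

```text
clock: 29.12
eef_pos: [0.5499, -0.1733, 0.0998]
tcp_rot: [1.569, 1.153, -0.402]
contact_force: [0.4, -0.4, -1.6]
finger_gap: 0.0141
```

Call:
{"fn": "step_arm", "kwargs": {"increments": [0, 0, 0, 0, 0, 0, 0, 0, 0, 0, 0, 0, 0, 0, 0, 0, 0, 0, 0, 0, 0, 0, 0, 0], "fingers": 0.4}}

```text
clock: 29.62
eef_pos: [0.5498, -0.1734, 0.0996]
tcp_rot: [1.569, 1.153, -0.402]
contact_force: [-0.0, -0.0, -1.0]
finger_gap: 0.0254
```

Call:
{"fn": "step_arm", "kwargs": {"increments": [-20, 0, 0, 0, 0, 0, -50, 5, 0, 0, 0, 0, -100, 20, 0, 0, 0, 0, -140, 40, 0, 0, 0, 0, -140, 40, 0, 0, 0, 0]}}

```text
clock: 30.25
eef_pos: [0.5323, -0.166, 0.2474]
tcp_rot: [1.567, 1.146, -0.404]
contact_force: [-0.6, 0.6, 0.0]
finger_gap: 0.0256
```

```bash
python3 - <<'E'
from fk import *
s=log()
o=look('p');cv2.imwrite('pics/p2.png',np.hstack([cv2.resize(o['scene'][0][120:320,180:380],(400,400)),cv2.resize(o['top'][0][90:240,240:390],(400,400))]))
for n in o:
    im,d,P=o[n];L=(P-uf)@np.column_stack([ux,uy,[0,0,1]])
    m=(L[...,0]>-.143)&(L[...,0]<.06)&(L[...,1]>-.097)&(L[...,1]<-.0)&(P[...,2]>.08)&(P[...,2]<.125)&(im.max(2)<60)
    print(n,m.sum(),L[m].min(0),L[m].max(0),L[m].mean(0))
p,R=bar([.6124,.278],25,.09);p2=p+[0,0,.08]
go(p2,R);q=s['q']
from scipy.spatial.transform import Slerp
S=Slerp([0,1],Ro.from_matrix([Ro.from_euler('xyz',s['tcp_rot']).as_matrix(),R]))
for k in np.linspace(.2,1,5): q=ik(s['eef_pos']*(1-k)+p2*k,S(k).as_matrix(),q)
E
```

```text
q [-0.5414  0.2146  1.5629  0.0697  0.944   1.4006] pos [ 0.5323 -0.166   0.2474] F [-0.602   0.5839  0.0357] gap 0.025595948639942172 t 30.25
R [[0.3789098512607253, 0.839352071022403, -0.38976329417734884], [-0.16200947738910926, -0.3545012087035417, -0.9209135802364063], [-0.9111422796982276, 0.4120885753064886, 0.0016589901101995985]]
scene 157 [-0.1063 -0.073  -0.0589] [-0.0074 -0.0571 -0.0456] [-0.0554 -0.0663 -0.0498]
top 76 [-0.0664 -0.0698 -0.0557] [ 0.0105 -0.0555 -0.0433] [-0.0386 -0.062  -0.0508]
INC [ -26.2 -135.7 -500.3] [-121.3  -45.4  -50.8] rows>= 13.0
q [-0.2186  0.2979  1.4416 -0.2592  1.1693  1.4405] err mm 1.4530586256118264e-07 rot 5.394824118946821e-09
q [ 0.0707  0.4425  1.2748 -0.4784  1.4423  1.335 ] err mm 1.5608341114913616e-07 rot 4.365537860008177e-09
q [ 0.3074  0.6207  1.0696 -0.6554  1.7043  1.093 ] err mm 1.984262212758021e-07 rot 4.63467094325795e-09
q [ 0.4971  0.8096  0.8338 -0.8507  1.9118  0.7201] err mm 2.929992196794983e-07 rot 5.672386382273413e-09
q [ 0.6497  0.9957  0.5707 -1.084   2.0236  0.2233] err mm 4.12469899188091e-07 rot 7.277907493394735e-09
```

View pics/p2.png

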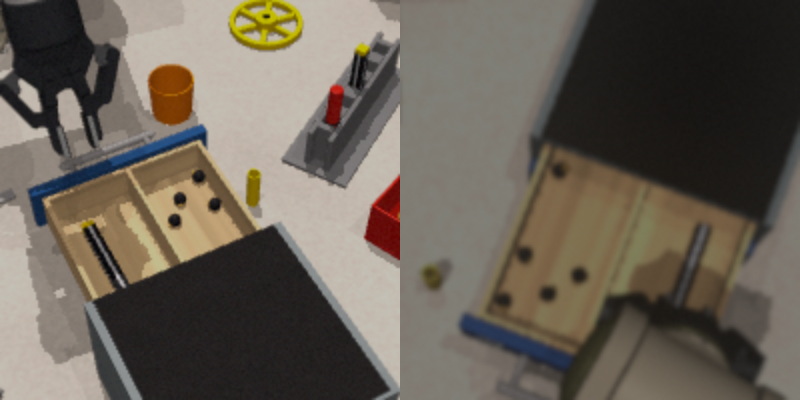

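The first bar lies flat in the right bay, from (88,225) to (125,285) in the scene crop. Now the second.

Call:
{"fn": "step_arm", "kwargs": {"increments": [-1, -7, -25, -6, -2.3, -2.5, -3, -16, -60, -14.6, -5.4, -6.1, -5, -27, -100, -24.3, -9.1, -10.2, -7, -38, -140, -34, -12.7, -14.2, -9, -49, -180, -43.7, -16.3, -18.3, -11.5, -60, -220, -53.4, -20, -22.4, -13.6, -70.5, -260, -63, -23.6, -26.4, -15.7, -81.4, -300, -72.8, -27.2, -30.5, -17.8, -92.3, -340, -82.5, -30.9, -34.5, -20, -103, -380, -92.2, -34.5, -38.6], "fingers": -0.15}}

```text
clock: 31.6
eef_pos: [0.5851, 0.2256, 0.2178]
tcp_rot: [-1.116, 0.704, -1.597]
contact_force: [0.7, -0.6, -0.1]
finger_gap: 0.0492
```

```bash
python3 - <<'E'
from fk import *
s=log();p,R=bar([.6124,.278],25,.09);go(p+[0,0,.08],R)
E
```

```text
q [ 0.4579  0.7718  0.879  -0.7865  1.878   0.8437] pos [0.5851 0.2256 0.2178] F [ 0.7413 -0.6304 -0.0815] gap 0.04924457945211436 t 31.6
R [[-0.020318791303185146, 0.4547939202037572, 0.890364889730989], [-0.762276264901093, 0.5691971522450823, -0.308138763943337], [-0.646932796114416, -0.6849650297801979, 0.3351132126458105]]
INC [-89.8  81.2 -24.6] [-31.3 -11.8 -13.1] rows>= 3.4
```

Call:
{"fn": "step_arm", "kwargs": {"increments": [-22, 20, -6, -7.8, -3, -3.3, -45, 40, -12, -15.6, -6, -6.6, -67, 61, -18, -23.5, -9, -10, -90, 81, -24.6, -31.3, -11.8, -13.1, -90, 81, -24.6, -31.3, -11.8, -13.1, -90, 81, -24.6, -31.3, -11.8, -13.1]}}

```text
clock: 32.35
eef_pos: [0.6027, 0.346, 0.214]
tcp_rot: [-1.564, 0.44, -1.425]
contact_force: [0.3, 0.1, 0.7]
finger_gap: 0.0494
```

```bash
python3 - <<'E'
from fk import *
s=log();o=look('r')
b=[.6124,.278]
for n in o:
    im,d,P=o[n];hsv=cv2.cvtColor(im,cv2.COLOR_BGR2HSV)
    m=(hsv[...,0]>20)&(hsv[...,0]<35)&(hsv[...,1]>120)&(P[...,2]>.125)&(abs(P[...,0]-.612)<.03)&(abs(P[...,1]-.278)<.03);print(n,m.sum(),P[m].mean(0))
for k in(.09,0): p,R=bar(b,25,k);go(p,R)
E
```

```text
q [ 0.6466  0.9925  0.5702 -1.0821  2.0241  0.228 ] pos [0.6027 0.346  0.214 ] F [0.3423 0.0754 0.6721] gap 0.049449772392515606 t 32.35
R [[0.1314121313595044, -0.054776616561622304, 0.9898133026028764], [-0.8953349677160616, 0.4220745378006699, 0.14222650992423924], [-0.42556567920408156, -0.9049047501358427, 0.006422294384168581]]
scene 38 [0.6131 0.2767 0.1354]
top 40 [0.6113 0.2794 0.1349]
INC [33.2 76.4 -1.2] [-0.6 -0.2 -0.2] rows>= 1.3
INC [123.2  76.   -1. ] [-0.6 -0.2 -0.2] rows>= 2.3
```

Call:
{"fn": "step_arm", "kwargs": {"increments": [10, 25, -1, 0, 0, 0, 20, 50, -1, 0, 0, 0, 33, 76, -1, 0, 0, 0, 50, 76, -1, -0.6, 0, 0, 75, 76, -1, -0.6, 0, 0, 100, 76, -1, -0.6, 0, 0, 116, 76, -1, -0.6, 0, 0, 124, 77, -1, -0.6, 0, 0, 124, 77, -1, -0.6, 0, 0, 124, 77, -1, -0.6, 0, 0]}}

```text
clock: 33.7
eef_pos: [0.6138, 0.2687, 0.0929]
tcp_rot: [-1.572, 0.441, -1.423]
contact_force: [0.3, 0.1, -0.4]
finger_gap: 0.049
```

Call:
{"fn": "step_arm", "kwargs": {"increments": [0, 0, 0, 0, 0, 0, 0, 0, 0, 0, 0, 0, 0, 0, 0, 0, 0, 0, 0, 0, 0, 0, 0, 0, 0, 0, 0, 0, 0, 0], "fingers": 1}}

```text
clock: 34.33
eef_pos: [0.6138, 0.2681, 0.0927]
tcp_rot: [-1.573, 0.44, -1.424]
contact_force: [-0.0, -0.1, 0.8]
finger_gap: 0.0135
```

Call:
{"fn": "step_arm", "kwargs": {"increments": [-6, -14, 0, 0, 0, 0, -14, -31, 0, 0, 0, 0, -24, -52, 0, 0, 0, 0, -35, -76, 0, 0, 0, 0, -47, -100, 0, 0, 0, 0, -56, -120, 0, 0, 0, 0, -64, -136, 0, 0, 0, 0, -64, -136, 0, 0, 0, 0]}}

```text
clock: 35.33
eef_pos: [0.6141, 0.2681, 0.2449]
tcp_rot: [-1.57, 0.441, -1.422]
contact_force: [0.1, 0.9, -0.5]
finger_gap: 0.0137
```

```bash
python3 - <<'E'
from fk import *
s=log();q=s['q']
p1,R1=lay(25,-.077,-.031,.25);go(p1,R1)
from scipy.spatial.transform import Slerp
S=Slerp([0,1],Ro.from_matrix([Ro.from_euler('xyz',s['tcp_rot']).as_matrix(),R1]))
for k in np.linspace(.25,1,4): q=ik(s['eef_pos']*(1-k)+p1*k,S(k).as_matrix(),q)
E
```

```text
q [ 0.5558  0.8701  0.7538 -1.0781  1.9124  0.2334] pos [0.6141 0.2681 0.2449] F [ 0.0507  0.9055 -0.5136] gap 0.013717620135470615 t 35.325
R [[0.13373447305397662, -0.06215474160184209, 0.9890661650331508], [-0.89419646513324, 0.4226883746033712, 0.1474693856987908], [-0.4272326912353429, -0.9041412091435546, 0.0009494568119866043]]
INC [ 362.3 -164.3 -112.8] [117.2  51.9  47. ] rows>= 12.8
q [ 0.3707  0.7329  0.8949 -0.8233  1.863   0.7317] err mm 2.0901487752032808e-07 rot 4.685251245999687e-09
q [ 0.1397  0.569   1.0702 -0.5638  1.6753  1.1327] err mm 1.8454487991376784e-07 rot 4.773501298092468e-09
q [-0.1416  0.4131  1.2548 -0.3019  1.4023  1.3938] err mm 1.646085054907799e-07 rot 4.946808242545035e-09
q [-0.4602  0.3043  1.427   0.0197  1.1141  1.5043] err mm 1.797749733204558e-07 rot 6.056203318855571e-09
```

Call:
{"fn": "step_arm", "kwargs": {"increments": [18, -8, -6, 5.9, 2.6, 2.3, 43, -20, -13.5, 14, 6.2, 5.6, 72, -33, -22.6, 23.4, 10.4, 9.4, 101, -46, -31.6, 32.8, 14.5, 13.2, 130, -59, -40.6, 42.2, 18.7, 16.9, 159, -72, -49.6, 51.6, 22.8, 20.7, 188, -85, -58.7, 61, 27, 24.4, 217, -99, -67.7, 70.3, 31.1, 28.2, 246, -112, -76.7, 79.7, 35.3, 32, 275, -125, -85.7, 89, 39.4, 35.7]}}

```text
clock: 36.58
eef_pos: [0.5734, -0.0444, 0.2383]
tcp_rot: [0.028, 1.264, -1.47]
contact_force: [0.3, 0.4, 0.1]
finger_gap: 0.0138
```

```bash
python3 - <<'E'
from fk import *
s=log();p,R=lay(25,-.077,-.031,.25);go(p,R)
E
```

```text
q [-0.1505  0.4134  1.2594 -0.3017  1.3981  1.3893] pos [ 0.5734 -0.0444  0.2383] F [0.3345 0.3934 0.0854] gap 0.01375142991492402 t 36.575
R [[0.030429763369455742, 0.9972362689307288, 0.0677779715718741], [-0.3007141925537053, 0.07380161936158186, -0.9508545079960347], [-0.9532287259089771, 0.008552479682935488, 0.3021288652102294]]
INC [ 28.8 -19.4  92. ] [29.1 13.  11.9] rows>= 3.2
```

Call:
{"fn": "step_arm", "kwargs": {"increments": [7, -5, 23, 7.3, 3.2, 3, 14, -10, 46, 14.6, 6.5, 6, 21, -15, 69, 21.8, 9.8, 9, 28.8, -19.4, 92, 29.1, 13, 11.9, 28.8, -19.4, 92, 29.1, 13, 11.9, 28.8, -19.4, 92, 29.1, 13, 11.9]}}

```text
clock: 37.33
eef_pos: [0.562, -0.1405, 0.239]
tcp_rot: [1.556, 1.277, -0.408]
contact_force: [0.2, 0.0, -0.2]
finger_gap: 0.0138
```

```bash
python3 - <<'E'
from fk import *
s=log()
for z in(.25,.11): p,R=lay(25,-.077,-.031,z);print(z);go(p,R)
o=look('t')
cv2.imwrite('pics/t2.png',np.hstack([cv2.resize(o['scene'][0][120:320,180:380],(400,400)),cv2.resize(o['top'][0][90:240,240:390],(400,400))]))
E
```

```text
q [-0.4556  0.3059  1.4225  0.0155  1.1197  1.503 ] pos [ 0.562  -0.1405  0.239 ] F [ 0.1745  0.0164 -0.203 ] gap 0.01380338748262091 t 37.325
R [[0.265929366742798, 0.8845905499900133, -0.3831202562801138], [-0.11481825217086356, -0.36553647095137487, -0.9236881818951905], [-0.9571302632725612, 0.28962501147653036, 0.004360258595219962]]
0.25
INC [ 0.4 -0.3  1.6] [0.4 0.1 0.2] rows>= 0.0
0.11
INC [134.4 -40.9   1. ] [0.4 0.1 0.2] rows>= 2.2
```

View pics/t2.png

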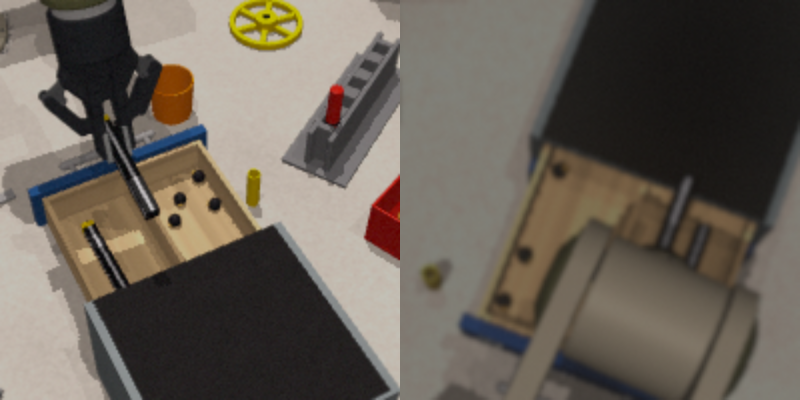

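Call:
{"fn": "step_arm", "kwargs": {"increments": [32, -10, 1, 0, 0, 0, 70, -21, 1, 0, 0, 0, 105, -32, 1, 0, 0, 0, 120, -37, 1, 0, 0, 0, 130, -40, 1, 0, 0, 0, 134, -41, 1, 0.4, 0, 0, 134, -41, 1, 0.4, 0, 0]}}

```text
clock: 38.3
eef_pos: [0.5617, -0.1422, 0.0997]
tcp_rot: [1.565, 1.275, -0.406]
contact_force: [-0.3, -0.7, 0.4]
finger_gap: 0.0137
```

Call:
{"fn": "step_arm", "kwargs": {"increments": [0, 0, 0, 0, 0, 0, 0, 0, 0, 0, 0, 0, 0, 0, 0, 0, 0, 0, 0, 0, 0, 0, 0, 0], "fingers": 0.5}}

```text
clock: 38.8
eef_pos: [0.5614, -0.1423, 0.0995]
tcp_rot: [1.565, 1.275, -0.406]
contact_force: [-0.8, -0.0, 0.1]
finger_gap: 0.0212
```

Call:
{"fn": "step_arm", "kwargs": {"increments": [-20, 0, 0, 0, 0, 0, -50, 5, 0, 0, 0, 0, -100, 20, 0, 0, 0, 0, -140, 40, 0, 0, 0, 0, -140, 40, 0, 0, 0, 0]}}

```text
clock: 39.42
eef_pos: [0.5604, -0.1417, 0.2486]
tcp_rot: [1.564, 1.268, -0.408]
contact_force: [0.3, 0.2, -0.5]
finger_gap: 0.0213
```

```bash
python3 - <<'E'
from fk import *
s=log()
o=look('u')
for n in o:
    im,d,P=o[n];L=(P-uf)@np.column_stack([ux,uy,[0,0,1]])
    m=(L[...,0]>-.143)&(L[...,0]<.06)&(L[...,1]>-.097)&(L[...,1]<.099)&(P[...,2]>.08)&(P[...,2]<.125)&(im.max(2)<60)
    k,l,st,c=cv2.connectedComponentsWithStats(m.astype(np.uint8))
    print(n,[(st[i,4],L[l==i].min(0).round(3),L[l==i].max(0).round(3)) for i in range(1,k) if st[i,4]>5])
    m=(L[...,0]<-.14)&(L[...,0]>-.24)&(abs(L[...,1])<.05)&(P[...,2]>.10)&(P[...,2]<.125)
    q=L[m];q=q[q[:,0]<-.18];print('handle x',np.percentile(q[:,0],[5,50,95]) if len(q) else 0)
p=uf-.199*ux;p[2]=.25;R=Rt([0,0,-1],ux)
go(p,R);q=ik(p,R,s['q'])
R=Rt([0,0,-1],-ux);go(p,R)
E
```

```text
q [-0.4594  0.2929  1.4149  0.017   1.1315  1.5071] pos [ 0.5604 -0.1417  0.2486] F [ 0.3087  0.2267 -0.5232] gap 0.021340125121121517 t 39.425
R [[0.2737164691635129, 0.8790685907312554, -0.39027901211623445], [-0.11819485443005179, -0.3719570598054849, -0.9206942608961551], [-0.9545204402708818, 0.29813815329578863, 0.002090611025112571]]
scene [(np.int32(29), array([-0.124,  0.081, -0.063]), array([-0.112,  0.098, -0.047])), (np.int32(26), array([-0.103,  0.044, -0.056]), array([-0.09 ,  0.057, -0.046])), (np.int32(26), array([-0.074,  0.08 , -0.059]), array([-0.064,  0.092, -0.045])), (np.int32(59), array([-0.109, -0.03 , -0.052]), array([-0.006, -0.025, -0.046])), (np.int32(27), array([-0.074,  0.025, -0.059]), array([-0.064,  0.037, -0.046])), (np.int32(105), array([-0.107, -0.04 , -0.062]), array([-0.006, -0.034, -0.046])), (np.int32(59), array([-0.103, -0.062, -0.052]), array([-0.008, -0.057, -0.044])), (np.int32(97), array([-0.103, -0.073, -0.06 ]), array([-0.007, -0.066, -0.046]))]
handle x [-0.2002 -0.1948 -0.1882]
top [(np.int32(15), array([ 0.01 ,  0.081, -0.056]), array([ 0.019,  0.092, -0.049])), (np.int32(59), array([-0.022, -0.038, -0.057]), array([ 0.015, -0.023, -0.046])), (np.int32(67), array([-0.027, -0.069, -0.059]), array([ 0.014, -0.055, -0.044])), (np.int32(20), array([-0.079,  0.083, -0.058]), array([-0.068,  0.094, -0.048])), (np.int32(18), array([-0.125,  0.084, -0.054]), array([-0.117,  0.097, -0.047]))]
handle x [-0.203  -0.1981 -0.1927]
INC [ -41.1 -116.   -30.9] [-89.3  13.3 -13.2] rows>= 8.5
q [-0.3972  0.2112  1.49   -0.      1.4403  0.0025] err mm 3.352145504867567e-07 rot 1.2999664321431869e-08
INC [ -41.1 -116.   -30.9] [ 89.2 -13.2 -13.3] rows>= 8.5
```

Both bars now lie flat in the right bay, spanning local x −0.11 to +0.015. Next is the handle.

Call:
{"fn": "step_arm", "kwargs": {"increments": [-8, -15, -4, -9.5, 1.4, -1.4, -15, -30, -8, -19, 2.8, -2.8, -20, -46, -12, -29, 4.3, -4.3, -24, -62, -16, -39, 5.8, -5.8, -29, -78, -20, -49, 7.3, -7.3, -33, -92, -24, -59, 8.8, -8.7, -37, -105, -28, -69, 10.3, -10.2, -41, -116, -31, -79, 11.8, -11.7, -41, -116, -31, -89.3, 13.3, -13.2, -41, -116, -31, -89.3, 13.3, -13.2], "fingers": 0.35}}

```text
clock: 40.78
eef_pos: [0.4578, -0.0642, 0.249]
tcp_rot: [-2.91, 1.569, 2.972]
contact_force: [0.4, 0.5, -0.1]
finger_gap: 0.028
```

```bash
python3 - <<'E'
from fk import *
s=log()
p=uf-.198*ux;p[2]=.099;go(p,Rt([0,0,-1],ux))
E
```

```text
q [-0.3961  0.2131  1.4907 -0.0004  1.4396  0.0056] pos [ 0.4578 -0.0642  0.249 ] F [ 0.4452  0.4748 -0.1213] gap 0.028034036526516513 t 40.775
R [[-0.001772384925108117, 0.3909652889014517, 0.9204037165971689], [0.000304304726981508, 0.9204053305052671, -0.3909653884631261], [-0.9999983830238478, -0.0004128579590592374, -0.00175028511827513]]
INC [150.   -0.3   1.2] [-0.1 -0.1  0. ] rows>= 2.4
```

Call:
{"fn": "step_arm", "kwargs": {"increments": [45, 0, 1, 0, 0, 0, 85, 0, 1, 0, 0, 0, 115, 0, 1, 0, 0, 0, 135, 0, 1, 0, 0, 0, 148, 0, 1, 0, 0, 0, 150, 0, 1, 0, 0, 0]}}

```text
clock: 41.52
eef_pos: [0.4587, -0.065, 0.0997]
tcp_rot: [-2.554, 1.57, -2.957]
contact_force: [-0.0, 0.2, -0.5]
finger_gap: 0.0274
```

Call:
{"fn": "step_arm", "kwargs": {"increments": [0, 0, 0, 0, 0, 0, 0, 0, 0, 0, 0, 0, 0, 0, 0, 0, 0, 0, 0, 0, 0, 0, 0, 0], "fingers": 1}}

```text
clock: 42.02
eef_pos: [0.4593, -0.0652, 0.1008]
tcp_rot: [-0.313, 1.569, -0.714]
contact_force: [-0.2, -0.2, 4.2]
finger_gap: 0.0088
```

Call:
{"fn": "step_arm", "kwargs": {"increments": [0, 0, 8, 0, 0, 0, 0, 0, 22, 0, 0, 0, 0, 0, 40, 0, 0, 0, 0, 0, 58, 0, 0, 0, 0, 0, 76, 0, 0, 0, 0, 0, 94, 0, 0, 0, 0, 0, 112, 0, 0, 0, 0, 0, 128, 0, 0, 0, 0, 0, 142, 0, 0, 0, 0, 0, 150, 0, 0, 0]}}

```text
clock: 43.28
eef_pos: [0.5982, -0.1238, 0.1008]
tcp_rot: [-0.1, 1.569, -0.5]
contact_force: [-1.7, 1.2, 6.1]
finger_gap: 0.0087
```

```bash
python3 - <<'E'
from fk import *
s=log()
print((s['eef_pos']-uf)@ux)
E
```

```text
q [-0.3975  0.6     1.314  -0.0002  1.2256  0.0032] pos [ 0.5982 -0.1238  0.1008] F [-1.6888  1.2013  6.1315] gap 0.008707753178415977 t 43.275
R [[0.0017693082271106886, 0.38999772511811126, 0.9208141201953279], [-0.0009670872439565825, 0.9208157981969523, -0.38999657759161516], [-0.9999979671432639, -0.00020048343641815292, 0.002006368792537183]]
-0.046521210955348724
```

Call:
{"fn": "step_arm", "kwargs": {"increments": [0, 0, 6, 0, 0, 0, 0, 0, 11, 0, 0, 0, 0, 0, 15, 0, 0, 0, 0, 0, 18, 0, 0, 0, 0, 0, 18, 0, 0, 0]}}

```text
clock: 43.9
eef_pos: [0.6145, -0.1307, 0.1008]
tcp_rot: [-0.078, 1.568, -0.478]
contact_force: [2.0, 0.7, 4.9]
finger_gap: 0.0088
```

```bash
python3 - <<'E'
from fk import *
s=log();print((s['eef_pos']-uf)@ux)
E
```

```text
q [-0.3976  0.6267  1.2597 -0.0002  1.2528  0.0031] pos [ 0.6145 -0.1307  0.1008] F [1.9966 0.6575 4.8715] gap 0.008798455623673939 t 43.9
R [[0.002139072821164767, 0.39000274497977416, 0.920811209356026], [-0.0011089000893897971, 0.9208136749617566, -0.3900012132596721], [-0.9999970973498161, -0.0001868466368609989, 0.002402161584237783]]
-0.028858820165489574
```

Call:
{"fn": "step_arm", "kwargs": {"increments": [0, 0, 2, 0, 0, 0, 0, 0, 4, 0, 0, 0, 0, 0, 4, 0, 0, 0]}}

```text
clock: 44.28
eef_pos: [0.6178, -0.1321, 0.1008]
tcp_rot: [-0.127, 1.569, -0.528]
contact_force: [1.4, 1.1, 5.0]
finger_gap: 0.0086
```

Call:
{"fn": "step_arm", "kwargs": {"increments": [0, 0, 2, 0, 0, 0, 0, 0, 3, 0, 0, 0, 0, 0, 3, 0, 0, 0]}}

```text
clock: 44.65
eef_pos: [0.6183, -0.1323, 0.1008]
tcp_rot: [-2.986, 1.566, 2.897]
contact_force: [-10.5, 4.7, 11.9]
finger_gap: 0.0084
```

The total push is 172.6 mm and there is now stop force, so the drawer is home. I'll release and retreat.

Call:
{"fn": "step_arm", "kwargs": {"increments": [0, 0, -2, 0, 0, 0, 0, 0, -2, 0, 0, 0, 0, 0, -2, 0, 0, 0, -30, 0, -2, 0, 0, 0, -80, 0, -2, 0, 0, 0, -130, 0, -2, 0, 0, 0, -150, 0, -60, 0, 0, 0, -160, 0, -120, 0, 0, 0, -160, 0, -160, 0, 0, 0, -160, 0, -160, 0, 0, 0], "fingers": 0.35}}

```text
clock: 45.9
eef_pos: [0.4712, -0.0699, 0.2611]
tcp_rot: [-0.327, 1.569, -0.728]
contact_force: [0.9, -0.8, -0.7]
finger_gap: 0.0276
```

```bash
python3 - <<'E'
from fk import *
s=log();o=cup('z')
for n in o:
    im,d,P=o[n];L=(P-uf)@np.column_stack([ux,uy,[0,0,1]])
    m=(L[...,0]>-.08)&(L[...,0]<-.015)&(abs(L[...,1])<.045)&(P[...,2]>.10)&(P[...,2]<.125)
    print(n,m.sum(),'handle x',np.percentile(L[m][:,0],[5,50,95]) if m.sum() else 0)
cv2.imwrite('pics/z2.png',np.hstack([cv2.resize(o['scene'][0][100:300,180:380],(400,400)),cv2.resize(o['top'][0][50:250,200:400],(400,400))]))
E
```

```text
q [-0.3962  0.2278  1.4347 -0.0006  1.4773  0.0041] pos [ 0.4712 -0.0699  0.2611] F [ 0.9334 -0.7817 -0.7102] gap 0.027586042617108272 t 45.9
R [[0.0013948835830406847, 0.3896491236748516, 0.9209623307818893], [-0.001242315739351657, 0.9209631912750393, -0.3896476061367491], [-0.9999982554741751, -0.0006006129499090962, 0.0017687036752601082]]
[('scene', 121, ((400.469482421875, 118.37616729736328), 35.5508918762207), np.float64(0.06868925195804713)), ('top', 28, ((401.3011779785156, 118.53172302246094), 31.461307525634766), np.float64(0.07057558779071899))]
scene 182 handle x [-0.0279 -0.0219 -0.0189]
top 159 handle x [-0.0298 -0.0256 -0.0198]
```

View pics/z2.png

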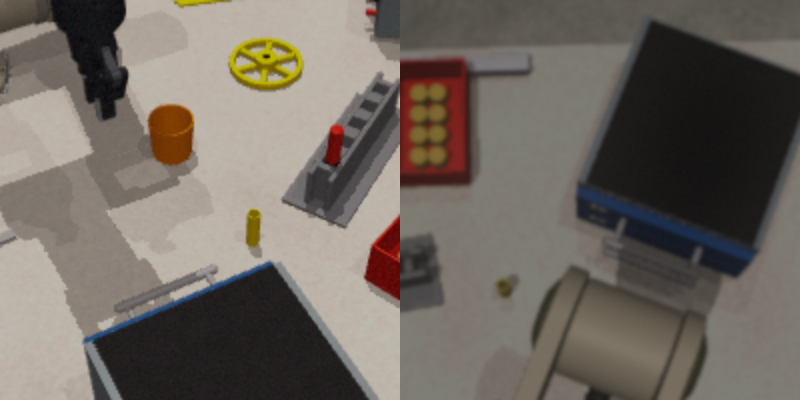

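The drawer is fully closed: its front is flush at (180,305) in the scene crop. The cup stands upright at (172,135), the driver is in the stand at (335,145), and the tube and wheel haven't moved. I'm handing in.

```bash
python3 -c "
from bench import *
print(close_job())"
```

```text
the job is handed in; nothing more can be done
None
```

The job is done and handed in at about 46 s of the 210 s allowed; the hand-in reported no verdict.

**What I did:**
- I pulled the upper drawer open. It started about 10 mm out and came to its stop.
- I tipped the 5 ball knobs from the cup into the left-hand bay and stood the empty cup at about (0.40, 0.12).
- I took the 2 black profiles that were present out of the stand and laid them flat in the right-hand bay.
- I pushed the drawer home until it met its stop.

**What the last checks showed:**
- **Drawer:** it travelled 172.6 mm on the push (0.173 m is its full travel), then met a stop force. Its front looks flush with the unit in both pictures.
- **Contents:** just before closing, both bars lay flat in the right-hand bay. The depth data showed four knobs in the scene view and three in the top view, where the arm hid part of the bay. Together these make five knobs in the left-hand bay.
- **Not checked:** I could not look inside the drawer after it was shut.
- **Bench:** the cup stands upright, the screwdriver is still in the stand, and the wheel and tube look unmoved. I did not measure the carriage at the end, but the arm stayed clear of it.
- **Disagreement:** the two cameras put the closed handle at −22 mm and −26 mm along the unit, which is within their calibration error.

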